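Unpack a plug housing from a packed tray and block the gap

TASK

The white plug housing sits in the middle of the grey transport tray, shut in between the green and the blue terminal block. First stand both blocks aside upright on the black mat, put the housing flat and lengthwise between the orange stops of the wiring nest, and then fill its empty bay in the tray with the wooden spacer that fits the gap, laid as the housing lay; leave the other spacer alone. Last, put each block back upright where it stood in the tray, so that the spacer is boxed in again.

Things in the scene. Friction and masses are not known exactly. Their poses are not given: they have to be found in the camera images.
- tray: Grey tray, fixed: base 70 (x) x 110 (y) x 4 mm, lip 3 mm higher. Origin: centre of underside, z up. Parts stand in a row along its y on the base top (z = 4 mm): blocks at about y = +25 and -25 mm, housing at 0. Two cheeks (28 mm long, tops at z = 24 mm, 52 mm apart inside) at x = +-28 mm close the middle bay's ends, so fingers enter it closing along the tray's y, where the blocks stand.
- nest: Wiring nest, fixed: aluminium base 90 (x) x 70 (y) mm, black rubber pad with top at z = 10 mm, two orange end stops (40 mm along y, tops at z = 22 mm) with inner faces at x = +-25 mm. Origin: centre of underside, z up. The housing goes on the pad's centre, its 34 mm side (its y) along the nest's x, from stop to stop; the +-y sides are open for fingers.
- mat: Black rubber mat with a yellow border line, fixed, 110 (x) x 130 (y) x 3 mm: the place to stand the blocks aside. Origin: centre of the underside, z up, top at z = 3 mm. It and the nest may change sides.
- block_green: Green terminal block, 47 (x) x 12 (y) x 38 mm high, loose, about 25 g, standing on its 47 x 12 foot. Origin: centre of underside, z up; its x lies along the tray's x. Starts at one end of the tray's row (either) and belongs back there at the end. Grip it across the 12 mm on its upper 17 mm, above the low parts beside it.
- block_blue: Blue terminal block, same shape, size and axes as the green one; it starts at the other end of the row. Which block is at which end changes.
- housing_white: White plug housing, 26 (x) x 34 (y) x 17 mm with its latch (body 24 x 34 x 14 mm), loose, about 20 g. Origin: centre of underside, z up. In the tray its 34 mm side (y) lies along the tray's x. Grip it across x (24 mm), where there is finger room only while both blocks are out of the tray.
- spacer_narrow: Light wooden spacer, 40 (x) x 28 (y) x 14 mm high, loose, 30 g, lying on the bench. Origin: centre of its underside, z up. It fits the middle bay (38 mm between the blocks' places) with its 40 mm side along the tray's x. Grip it across the 28 mm (y).
- spacer_wide: Dark wooden spacer, 40 (x) x 52 (y) x 14 mm high, loose, lying on the bench: too wide for the gap, to be left where it is. Origin: centre of its underside, z up. The two spacers may change places.
Not all that is in view belongs to the job. Of the things that look like the block_green, take the one that is nearest to the robot's base at the start.

How it is judged:
By the outcome, as a careful person would: the job done as asked, in the order asked, and still so for the second after the job is handed in, with the robot touching nothing.
It also fails if it takes over 128 s, if anything falls off the work surface, if the arm or the gripper's body presses on something with over 40 N, if the wrist force passes 120 N, or if a joint passes its speed limit or range.

ROBOT

A 7-joint arm with a two-finger parallel gripper is mounted at the origin on a cart in front of the work surface, level with it; the furniture and walls round the work are solid. World frame = base frame: x ahead of the robot, y to its left, z up, the work surface at z = 0. Lengths are in m, angles in rad, forces in N, time in s.
With the tool pointing down it reaches from about 0.425 to 0.875 m from the base axis. Payload 8.4 kg.
Tool frame: the origin (TCP) lies on the centre line of the jaws, within the pads' length; the fingertips stand 14 mm ahead of it and the grasp point (between the pads) lies 5 mm behind it; z points along the fingers, y is the line along which they close (so a half turn about z gives the same grasp; the last joint's range is limited). The gripper opens to 87 mm and grips with 3 to 60 N. Pads are 19 mm wide; open, the fingers measure 117 mm over their backs; the gripper's body (75 mm by 190 mm) begins 51 mm behind the grasp point.
Start: joints at [-1.228, 0.333, 0.04, 1.465, -0.013, 1.343, -0.059], TCP at [0.278, 0.588, 0.237] pointing down, gripper open.
Joint ranges: [-2.58, 2.58], [-0.38, 2.09], [-1.3, 1.39], [0.25, 2.4], [-1.5, 4.64], [0.08, 2.09], [-2.65, 2.65]. Speed limits (rad/s): [2.22, 2.22, 2.79, 2.79, 3.14, 3.14, 3.14].

INTERFACE

Orientations are given as a unit quaternion [w, x, y, z].
In Python, from plant import ctrl gives the robot as it stands. The module is installed in compiled form; this text tells all that it offers.
- The arm moves only by the tool move_arm, never from a script. Its argument "steps" is a list of rows, each an object of numbers: "dx", "dy", "dz": the shift along the tool's x, y, z in m; "rx", "ry", "rz": the turn, a rotation vector about the tool's x, y, z in rad; "gripper": the opening, from -1 (shut) to 1 (fully open). In form: [{"dx": .., "dy": .., "dz": .., "rx": .., "ry": .., "rz": .., "gripper": ..}, ...]. A call has 1 to 5 rows; each row is the pose to reach, as a shift and turn from the pose commanded when the call began, along the tool's axes at that moment; what a row does not reach only later rows make up. A row lasts 1/12 s, in which the tool goes at most 41.7 mm and 7.16 degrees, less where a joint would pass 70% of its speed; a pose out of reach is approached as far as the arm can. A call with a gripper value outside its range is refused whole. The fingers move at their own pace and stop on an object; "force" is the grip in N (left out, the last holds). Time passes only in rows, so rows that repeat a pose let the fingers close. It gives the time, the measured TCP pose, the force, the opening and the grip force at its end, in the units of the state.
- ctrl.observe(): the state, without advancing time (a new reading comes with each control period).
- ctrl.read_camera(name): name is "side" or "top" or "wrist"; returns (picture, depth): 384x512x3 uint8, red, green, blue; 384x512 float32, m along the optical axis (not along the pixel's ray), 0 where there is no reading.
- ctrl.camera_model(name): a dict with "vertical_fov" (degrees; the focal length in pixels is half the picture's height over the tangent of half this angle, whatever the lens; pixels are square), "cx", "cy" (the principal point, pixels), "rvec" (rotation vector, rad) and "tvec" (3), from world to camera coordinates, as OpenCV has them. Camera axes: x right, y down, z forward; pixel columns grow to the right and rows downward; lengths in m; the calibration is good to about 2 mm. A picture is of the moment at which its call begins: read the wrist's pose just before it. camera_model takes no time and is no camera call; for the wrist camera it gives the pose at the moment of the call.
- ctrl.close_job(): hands the job in; it is judged then, once.
The state is a dict: "time_s": time; "q": joint angles; "joint_velocities": joint speeds; "joint_efforts": joint torques, N m; "tool_pos": TCP position; "tcp_rot": TCP orientation; "contact_force": force on the tool from outside, world axes, zero at the start; "torque": the same for the moment, N m; "width": opening from 0.0 (shut) to 1.0 (fully open); "grasp_force": force on a finger pad.
Only numpy, scipy, OpenCV 4.12 (cv2) and the standard library are available. Lean on these libraries where they do the work, as an engineer would, in place of code of your own. Each camera call takes 0.05 s, during which the arm holds its last target. There are 200 camera calls.

## Working session

There is one attempt and no reset: what is moved stays moved. The work goes in short steps, Python scripts to look and compute and a tool call to move; the robot and the scene stay as the last step left them, time stands still between calls to the robot, and variables do not carry over. Pictures are saved under pics/ and viewed, at most 14 in all, crops included, and the job is handed in when it is done.

Besides the shell and the picture viewer there is one more tool, called as name(argument=value, ...) on one line, values as JSON. move_arm: Moves the arm, as the interface text tells. Its arguments: {"type":"object","properties":{"steps":{"type":"array"},"force":{"type":"number"}},"required":["steps"]}

```bash
mkdir -p pics
cat > h.py <<'E'
import numpy as np, cv2
from plant import ctrl
def cam(n):
    m=ctrl.camera_model(n); p,d=ctrl.read_camera(n); return m,p,d
def K(m,h=384):
    f=h/2/np.tan(np.radians(m['vertical_fov'])/2); return f
def cloud(m,d):
    f=K(m); v,u=np.mgrid[:d.shape[0],:d.shape[1]]
    P=np.stack([(u-m['cx'])/f*d,(v-m['cy'])/f*d,d],-1)
    R=cv2.Rodrigues(np.array(m['rvec'],float))[0]
    W=(P-np.array(m['tvec']))@R
    W[d==0]=np.nan
    return W
def save(n,p,s=1.5):
    cv2.imwrite('pics/'+n,cv2.resize(p[:,:,::-1],None,fx=s,fy=s))
E
python3 - <<'E'
from h import *
for n in['top','side']:
    m,p,d=cam(n); print(n,m); np.savez(n+'0.npz',p=p,d=d); save(n+'0.png',p)
print(ctrl.observe())
E
```

```text
top {'vertical_fov': 53.23244192665564, 'cx': 256.98759958395027, 'cy': 195.1112226238114, 'rvec': array([ 2.18753278, -2.03398184,  0.21098   ]), 'tvec': array([0.03245804, 0.57483761, 0.99033265])}
side {'vertical_fov': 50.27513210804069, 'cx': 257.23145717047595, 'cy': 191.47416414328964, 'rvec': array([ 0.77698761,  2.53162763, -1.16575279]), 'tvec': array([ 0.42713697, -0.21641756,  1.41430089])}
{'time_s': 0.1, 'q': array([-1.22820633,  0.33380753,  0.03987787,  1.46620744, -0.01333127,
        1.3432326 , -0.05849126]), 'joint_velocities': array([ 0.00076929, -0.0029416 , -0.00036711, -0.00256141, -0.00068081,
        0.00168216, -0.00168332]), 'joint_efforts': array([ 3.99191413e-03, -6.57802105e+01,  1.34003475e+00, -4.04712045e+01,
       -5.96328685e-02,  4.07697202e-02,  1.14441573e-04]), 'tool_pos': array([0.27779166, 0.58721703, 0.23575736]), 'tcp_rot': array([-7.31888039e-05,  2.19100928e-01,  9.75701952e-01, -6.91725215e-04]), 'contact_force': array([ 1.03370607, -0.12339632, -0.18809818]), 'torque': array([ 0.00367539, -0.01210288, -0.01486658]), 'grasp_force': 0.0, 'width': 0.9950203395440904}
```

View pics/top0.png

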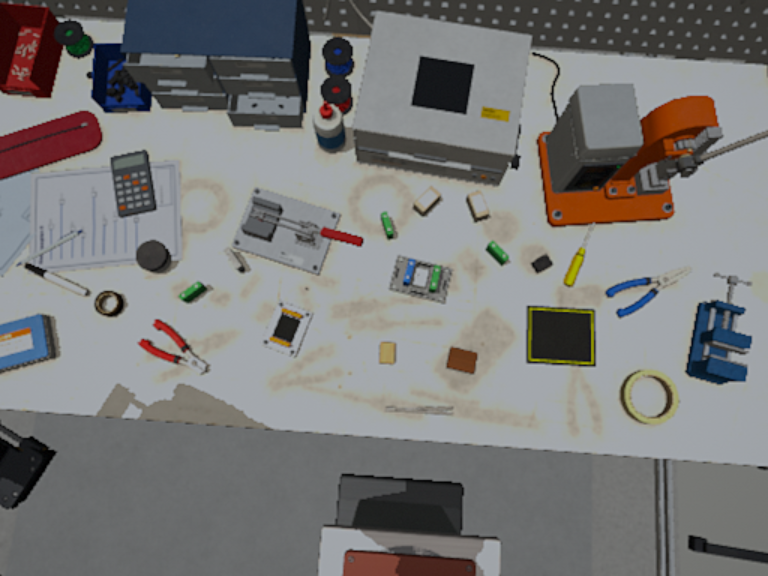

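View pics/side0.png

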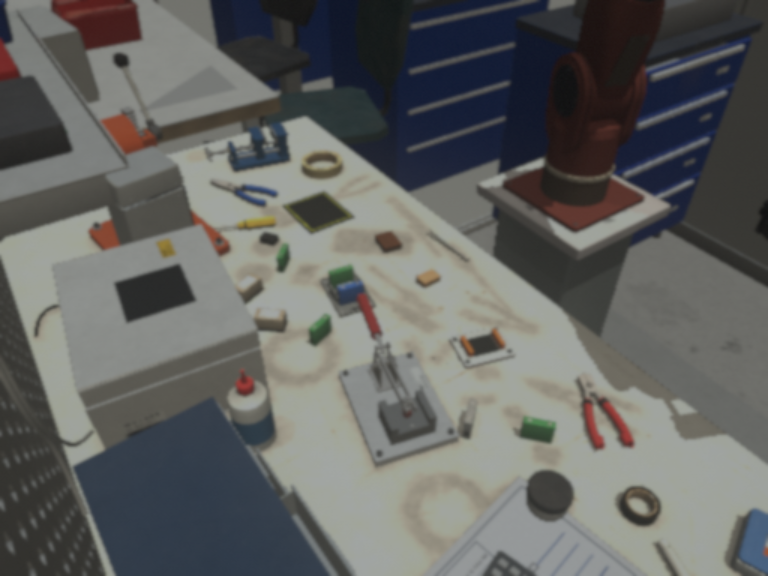

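The top view (768x576 display) shows the tray at (421,278), with blue on the left at (408,273), green on the right at (435,279) and the white housing between them at (423,277). The nest is at (288,328), the mat at (561,335), the light spacer at (387,352) and the dark spacer at (462,360).

Things that could be mistaken for `block_green`: (435,279) in the tray, (388,225), (497,252) and (193,291). The one in the tray is nearest the base at (410,550), so I choose it. White look-alikes are at (427,200) and (478,205), but the housing is the one in the tray.

Run:
```python
from h import *
m=ctrl.camera_model('top'); z=np.load('top0.npz'); p,d=z['p'],z['d']
W=cloud(m,d); np.save('W.npy',W)
R=cv2.Rodrigues(m['rvec'])[0]; print('campos',-R.T@m['tvec'], 'fwd',R[2], 'right',R[0])
for n,(u,v) in dict(tray=(421,278),blue=(408,273),green=(435,279),house=(422,277),nest=(288,328),mat=(561,335),ls=(387,352),ds=(462,360),g2=(388,225),g3=(497,252),g4=(193,291)).items():
    w=W[int(v/1.5),int(u/1.5)]; print(n,w.round(3),p[int(v/1.5),int(u/1.5)], np.hypot(w[0],w[1]).round(3))
c=cv2.resize(p[160:210,250:310],(600,500),interpolation=cv2.INTER_CUBIC)
save('c1.png',c,1)
```

```text
campos [0.35910701 0.06166522 1.08604333] fwd [ 0.20195115  0.01188658 -0.97932346] right [ 0.07236334 -0.99737436  0.00281673]
tray [0.613 0.011 0.022] [164 168 173] 0.613
blue [0.614 0.035 0.044] [ 35  95 166] 0.615
green [ 0.607 -0.016  0.044] [ 59 146  71] 0.607
house [0.616 0.008 0.02 ] [164 168 173] 0.616
nest [0.501 0.253 0.012] [33 32 31] 0.562
mat [ 0.526 -0.263  0.004] [33 31 31] 0.588
ls [0.47  0.064 0.013] [165 148  94] 0.474
ds [ 0.463 -0.076  0.018] [104  59  30] 0.469
g2 [0.707 0.081 0.038] [ 57 147  70] 0.712
g3 [ 0.67  -0.13   0.034] [ 50 125  59] 0.682
g4 [0.553 0.435 0.035] [ 48 122  56] 0.703
```

View pics/c1.png

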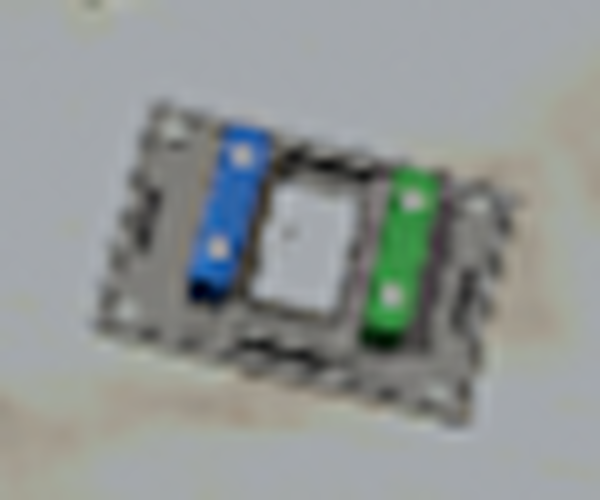

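The crop confirms it: blue on the left, the white housing with its latch, then green on the right, all inside the tray. Next I'll plan a wrist look from above the tray.

```bash
cat >> h.py <<'E'
from scipy.spatial.transform import Rotation as Ro
def plan(pos,ydeg,cur=None):
    """shift/turn in tool axes to reach pos with tool down and tool y along ydeg (mod 180)"""
    s=ctrl.observe(); w,x,y,z=s['tcp_rot']; R=Ro.from_quat([x,y,z,w]); p=s['tool_pos']
    a=np.radians(ydeg); yt=np.array([np.cos(a),np.sin(a),0]); zt=np.array([0,0,-1.]); 
    best=min((( (R.inv()*Ro.from_matrix(np.stack([np.cross(sg*yt,zt),sg*yt,zt],1))).as_rotvec()) for sg in(1,-1)),key=np.linalg.norm)
    dd=R.inv().apply(np.array(pos)-p)
    print('d',dd.round(4),'r',best.round(4),'rows',max(np.linalg.norm(dd)/.0417,np.degrees(np.linalg.norm(best))/7.16).round(1),'t',round(s['time_s'],2),'q7',s['q'][6].round(2))
E
python3 - <<'E'
from h import *
m=ctrl.camera_model('wrist'); R=cv2.Rodrigues(m['rvec'])[0]; C=-R.T@m['tvec']; s=ctrl.observe()
w,x,y,z=s['tcp_rot'];T=Ro.from_quat([x,y,z,w])
print('cam in tool',T.inv().apply(C-s['tool_pos']),'fwd in tool',T.inv().apply(R[2]),m['vertical_fov'])
plan([.57,.01,.236],82.2)
W=np.load('W.npy')
# tall things on the way
ok=(W[...,2]>.06)&(W[...,0]>.3)&(W[...,0]<.75)&(abs(W[...,1])<.6); 
n,l,st,c=cv2.connectedComponentsWithStats(ok.astype(np.uint8))
for i in range(1,n):
    if st[i,4]>15: q=W[l==i]; print(q.min(0).round(2),q.max(0).round(2),st[i,4])
E
```

```text
cam in tool [ 0.07153481  0.0002661  -0.14703799] fwd in tool [-2.63204477e-01 -2.51718366e-04  9.64740037e-01] 69.83761249519476
d [-5.109e-01 -3.969e-01  4.000e-04] r [-1.400e-03 -1.000e-04 -3.057e-01] rows 15.5 t 0.1 q7 -0.06
[0.64 0.12 0.06] [0.71 0.34 0.11] 429
[ 0.51 -0.58  0.06] [ 0.55 -0.51  0.08] 361
[ 0.46 -0.57  0.06] [ 0.5  -0.49  0.08] 361
```

move_arm(steps=[{"dx": -0.032, "dy": -0.022}, {"dx": -0.064, "dy": -0.044}, {"dx": -0.096, "dy": -0.066}, {"dx": -0.128, "dy": -0.088}, {"dx": -0.158, "dy": -0.11}])

```text
validation failed for argument at $.st...
```

move_arm(steps=[{"dx": -0.032, "dy": -0.022}, {"dx": -0.064, "dy": -0.044}, {"dx": -0.096, "dy": -0.066}, {"dx": -0.128, "dy": -0.088}, {"dx": -0.158, "dy": -0.11}])

```text
validation failed for argument at $.st...
```

Run:
```python
from h import *
print(ctrl.observe()['tool_pos'])
m,p,d=cam('wrist'); np.savez('wn.npz',p=p,d=d,W=cloud(m,d)); save('wn.png',p,1.2)
plan([.577,.01,.236],82.2)
```

```text
[0.27779166 0.58721703 0.23575736]
d [-5.173e-01 -3.939e-01  4.000e-04] r [-1.300e-03 -1.000e-04 -3.056e-01] rows 15.6 t 0.15 q7 -0.06
```

The rows were refused, so I'll fill in all seven fields.

move_arm(steps=[{"dx": -0.032, "dy": -0.022, "dz": 0, "rx": 0, "ry": 0, "rz": 0, "gripper": 1}, {"dx": -0.064, "dy": -0.044, "dz": 0, "rx": 0, "ry": 0, "rz": 0, "gripper": 1}, {"dx": -0.096, "dy": -0.066, "dz": 0, "rx": 0, "ry": 0, "rz": 0, "gripper": 1}, {"dx": -0.128, "dy": -0.088, "dz": 0, "rx": 0, "ry": 0, "rz": 0, "gripper": 1}, {"dx": -0.158, "dy": -0.11, "dz": 0, "rx": 0, "ry": 0, "rz": 0, "gripper": 1}])

```text
time_s: 0.57
tool_pos: [0.3746, 0.4185, 0.2363]
tcp_rot: [-0.0, 0.219, 0.976, -0.0]
contact_force: [-0.1, -0.3, 0.2]
width: 0.996
grasp_force: 0.0
```

move_arm(steps=[{"dx": -0.032, "dy": -0.022, "dz": 0, "rx": 0, "ry": 0, "rz": 0, "gripper": 1}, {"dx": -0.064, "dy": -0.044, "dz": 0, "rx": 0, "ry": 0, "rz": 0, "gripper": 1}, {"dx": -0.096, "dy": -0.066, "dz": 0, "rx": 0, "ry": 0, "rz": 0, "gripper": 1}, {"dx": -0.128, "dy": -0.088, "dz": 0, "rx": 0, "ry": 0, "rz": 0, "gripper": 1}, {"dx": -0.158, "dy": -0.11, "dz": 0, "rx": 0, "ry": 0, "rz": 0, "gripper": 1}])

```text
time_s: 0.98
tool_pos: [0.4702, 0.2515, 0.2366]
tcp_rot: [0.0, 0.219, 0.976, 0.0]
contact_force: [0.2, 1.2, -1.1]
width: 1.002
grasp_force: 0.0
```

move_arm(steps=[{"dx": 0, "dy": 0, "dz": 0, "rx": 0, "ry": 0, "rz": 0, "gripper": 1}, {"dx": 0, "dy": 0, "dz": 0, "rx": 0, "ry": 0, "rz": 0, "gripper": 1}, {"dx": 0, "dy": 0, "dz": 0, "rx": 0, "ry": 0, "rz": 0, "gripper": 1}])

```text
time_s: 1.23
tool_pos: [0.4691, 0.254, 0.2364]
tcp_rot: [-0.0, 0.219, 0.976, 0.0]
contact_force: [-0.3, 0.8, 0.2]
width: 0.996
grasp_force: 0.0
```

Run:
```python
from h import *
print(ctrl.observe()['tool_pos'])
m,p,d=cam('wrist'); np.savez('wn.npz',p=p,d=d,W=cloud(m,d)); save('wn.png',p,1.2)
plan([.577,.01,.236],82.2)
```

```text
[0.46913527 0.25404564 0.2364137 ]
d [-2.022e-01 -1.753e-01  2.000e-04] r [ 0.     -0.0006 -0.3042] rows 6.4 t 1.28 q7 0.57
```

View pics/wn.png

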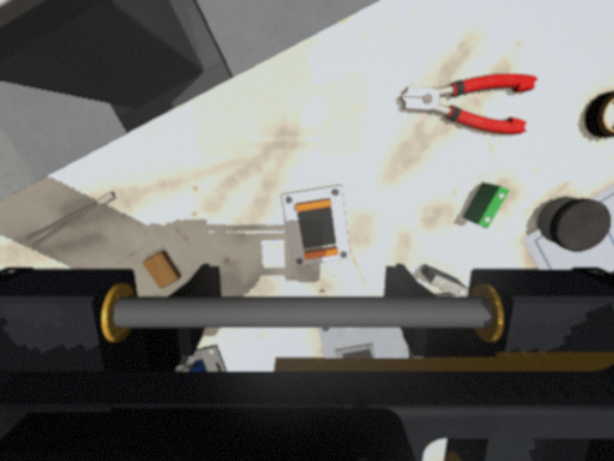

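The wrist view shows the nest at (318,230), yawed, with the gripper covering the lower half of the picture. I'll go to the tray view, keeping the tray in the upper half.

move_arm(steps=[{"dx": -0.03, "dy": -0.019, "dz": 0, "rx": 0, "ry": 0, "rz": 0, "gripper": 1}, {"dx": -0.06, "dy": -0.038, "dz": 0, "rx": 0, "ry": 0, "rz": 0, "gripper": 1}, {"dx": -0.09, "dy": -0.057, "dz": 0, "rx": 0, "ry": 0, "rz": 0, "gripper": 1}, {"dx": -0.12, "dy": -0.076, "dz": 0, "rx": 0, "ry": 0, "rz": 0, "gripper": 1}, {"dx": -0.145, "dy": -0.094, "dz": 0, "rx": 0, "ry": 0, "rz": 0, "gripper": 1}])

```text
time_s: 1.7
tool_pos: [0.5611, 0.1065, 0.2365]
tcp_rot: [0.0, 0.218, 0.976, -0.0]
contact_force: [-0.7, 0.3, -0.4]
width: 1.0
grasp_force: 0.0
```

move_arm(steps=[{"dx": -0.025, "dy": -0.016, "dz": 0, "rx": 0, "ry": 0, "rz": -0.08, "gripper": 0.5}, {"dx": -0.05, "dy": -0.032, "dz": 0, "rx": 0, "ry": 0, "rz": -0.16, "gripper": 0.2}, {"dx": -0.075, "dy": -0.048, "dz": 0, "rx": 0, "ry": 0, "rz": -0.24, "gripper": -0.08}, {"dx": -0.096, "dy": -0.062, "dz": 0, "rx": 0, "ry": 0, "rz": -0.304, "gripper": -0.08}, {"dx": -0.096, "dy": -0.062, "dz": 0, "rx": 0, "ry": 0, "rz": -0.304, "gripper": -0.08}])

```text
time_s: 2.12
tool_pos: [0.6221, 0.0055, 0.2361]
tcp_rot: [0.0, 0.069, 0.998, -0.001]
contact_force: [-0.0, -0.9, 0.6]
width: 0.703
grasp_force: 0.0
```

move_arm(steps=[{"dx": 0, "dy": 0, "dz": 0, "rx": 0, "ry": 0, "rz": 0, "gripper": -0.08}, {"dx": 0, "dy": 0, "dz": 0, "rx": 0, "ry": 0, "rz": 0, "gripper": -0.08}, {"dx": 0, "dy": 0, "dz": 0, "rx": 0, "ry": 0, "rz": 0, "gripper": -0.08}])

```text
time_s: 2.37
tool_pos: [0.6203, 0.0119, 0.2363]
tcp_rot: [-0.0, 0.068, 0.998, 0.0]
contact_force: [-0.3, -0.3, 0.8]
width: 0.501
grasp_force: 0.0
```

```bash
cat >> h.py <<'E'
def blobs(p,W,hue,smin=110,vmin=40,zr=None,amin=30,show=True):
    h=cv2.cvtColor(p,cv2.COLOR_RGB2HSV); mk=(h[...,0]>=hue[0])&(h[...,0]<=hue[1])&(h[...,1]>=smin)&(h[...,2]>=vmin)
    if zr: mk&=(W[...,2]>zr[0])&(W[...,2]<zr[1])
    n,l,st,c=cv2.connectedComponentsWithStats(mk.astype(np.uint8)); out=[]
    for i in range(1,n):
        if st[i,4]<amin: continue
        q=W[l==i]; q=q[np.isfinite(q[:,0])]
        zt=np.median(q[:,2]); r=cv2.minAreaRect((q[:,:2]*1000).astype(np.float32))
        out.append((np.array(r[0])/1000,zt,r[1],r[2],q))
        if show: print(' px',c[i].round(),'ctr',(np.array(r[0])).round(1),'size',np.round(r[1],1),'ang',round(r[2],1),'zmed',zt.round(4),'mean',(q.mean(0)*1000).round(1),'n',st[i,4])
    return out
E
python3 - <<'E'
from h import *
print(ctrl.observe()['tool_pos'])
m,p,d=cam('wrist'); W=cloud(m,d); np.savez('wt.npz',p=p,d=d,W=W); save('wt.png',p,1.5)
z=np.load('wn.npz'); print('nest'); blobs(z['p'],z['W'],(8,20),130,zr=(.005,.03))
print('green'); blobs(p,W,(45,80),zr=(.036,.05)); print('blue'); blobs(p,W,(95,118),zr=(.036,.05))
E
```

```text
[0.62027716 0.0119402  0.23631897]
nest
 px [261. 171.] ctr [471.8 266.3] size [37.  10.9] ang 74.1 zmed 0.0206 mean [470.8 266.5  19.4] n 176
 px [267. 211.] ctr [525.3 251.1] size [37.   7.2] ang 74.2 zmed 0.0206 mean [525.1 251.2  20.5] n 135
 px [134. 224.] ctr [465.1  68.1] size [36.5 26. ] ang 2.1 zmed 0.0126 mean [464.9  68.9  12.4] n 449
green
 px [231. 156.] ctr [590.9  -9.9] size [10.   6.5] ang 80.9 zmed 0.0409 mean [590.3  -9.9  40.7] n 39
 px [232. 166.] ctr [602.2 -11.8] size [10.3 11.5] ang 81.7 zmed 0.0406 mean [603.1 -11.2  40.6] n 53
 px [145. 220.] ctr [ 659.7 -136.9] size [18.8  7.2] ang 63.0 zmed 0.0368 mean [ 659.6 -137.8   36.8] n 39
 px [313. 234.] ctr [710.3  83.3] size [22.3  9.6] ang 20.0 zmed 0.0368 mean [709.8  83.7  36.9] n 83
blue
 px [270. 172.] ctr [619.1  35.5] size [11.6 45.4] ang 79.7 zmed 0.0407 mean [617.1  35.8  40.7] n 264
```

View pics/wt.png

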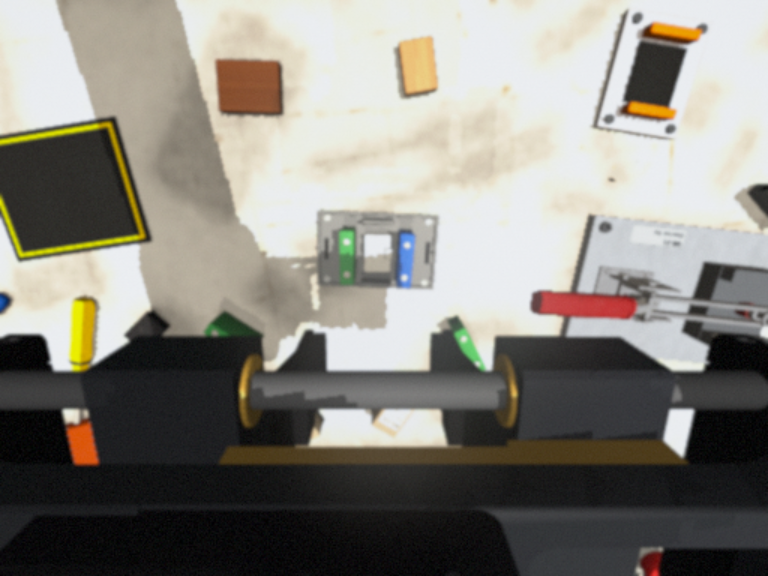

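The picture shows the tray at (378,250), green at (346,256), the housing at (377,252) and blue at (406,258). The light spacer is at (418,65), the dark one at (249,86), the nest at (653,75) and the mat at (72,188). Now I'll cast rays onto the known plane heights.

```bash
cat >> h.py <<'E'
def cast(m,uv,z):
    uv=np.atleast_2d(uv).astype(float); f=K(m); R=cv2.Rodrigues(np.array(m['rvec'],float))[0]; C=-R.T@m['tvec']
    D=np.c_[(uv[:,0]-m['cx'])/f,(uv[:,1]-m['cy'])/f,np.ones(len(uv))]@R
    return (C+D*((z-C[2])/D[:,2])[:,None])[:,:2]
def rect(m,mask,z,name=''):
    """largest blob of mask -> rectangle on plane z: centre, sides, direction (deg) of the long side"""
    n,l,st,c=cv2.connectedComponentsWithStats(mask.astype(np.uint8)); i=1+np.argmax(st[1:,4])
    v,u=np.nonzero(l==i); P=cast(m,np.c_[u,v],z)*1000
    r=cv2.minAreaRect(P.astype(np.float32)); b=cv2.boxPoints(r); e=[b[1]-b[0],b[2]-b[1]]; e=max(e,key=np.linalg.norm)
    a=np.degrees(np.arctan2(e[1],e[0]))%180
    print(name,'ctr',np.round(r[0],1),'mean',P.mean(0).round(1),'size',np.round(sorted(r[1]),1),'long dir',round(float(a),1),'n',st[i,4])
    return np.array(r[0]),a
def win(mask,u0,v0,u1,v1):
    o=np.zeros_like(mask); o[v0:v1,u0:u1]=mask[v0:v1,u0:u1]; return o
E
python3 - <<'E'
from h import *
m=ctrl.camera_model('wrist'); z=np.load('wt.npz'); p=z['p']; h=cv2.cvtColor(p,cv2.COLOR_RGB2HSV); H,S,V=[h[...,i].astype(int) for i in range(3)]
g=(H>45)&(H<85)&(S>100)&(V>90); b=(H>95)&(H<120)&(S>100)&(V>110)
rect(m,cv2.morphologyEx(win(g,218,148,240,192).astype(np.uint8),3,np.ones((5,5))),.042,'green')
rect(m,cv2.morphologyEx(win(b,258,148,282,195).astype(np.uint8),3,np.ones((5,5))),.042,'blue')
o=(H>8)&(H<20)&(S>150)&(V>120)
rect(m,win(o,410,5,480,35),.022,'nestnear'); rect(m,win(o,410,60,480,90),.022,'nestfar')
rect(m,win(o,258,15,300,70),.014,'light'); rect(m,win((H<20)&(S>100),135,30,195,85),.014,'dark')
rect(m,win((S>120)|(V<80),0,72,105,180),.003,'mat(clip)')
w=(V>150)&(S<40); rect(m,win((V>190)&(S<45),238,150,263,185),.018,'house')
t=win(~((V>200)),205,130,300,200); rect(m,cv2.morphologyEx(t.astype(np.uint8),2,np.ones((3,3))),.007,'tray')
for (u,v) in [(252,168),(222,150),(250,143),(245,187)]: print((u,v),p[v,u])
E
```

```text
green ctr [603.3 -12.1] mean [601.8 -11.9] size [10.  31.7] long dir 171.4 n 205
blue ctr [618.3  35.4] mean [617.3  35.4] size [11.9 46.2] long dir 170.3 n 338
nestnear ctr [471.7 264.5] mean [472.  264.4] size [ 8.2 40.2] long dir 76.1 n 142
nestfar ctr [526.1 248.1] mean [526.  246.9] size [ 9.4 39.1] long dir 73.8 n 143Traceback (most recent call last):
  File "<stdin>", line 8, in <module>
  File "h.py", line 41, in rect
    n,l,st,c=cv2.connectedComponentsWithStats(mask.astype(np.uint8)); i=1+np.argmax(st[1:,4])
                                                                          ~~~~~~~~~^^^^^^^^^^
    return _wrapfunc(a, 'argmax', axis=axis, out=out, **kwds)
    return bound(*args, **kwds)
ValueError: attempt to get argmax of an empty sequence
```

```bash
cat > t.py <<'E'
from h import *
m=ctrl.camera_model('wrist'); z=np.load('wt.npz'); p=z['p']; h=cv2.cvtColor(p,cv2.COLOR_RGB2HSV); H,S,V=[h[...,i].astype(int) for i in range(3)]
cl=lambda a,k=5:cv2.morphologyEx(a.astype(np.uint8),3,np.ones((k,k)))
g=(H>40)&(H<90)&(S>80)&(V>60)
rect(m,cl(win(g,218,145,242,195)),.042,'green')
o=(H>8)&(H<24)&(S>90)&(V>120)
rect(m,win(o,260,18,300,70),.014,'light'); rect(m,win((H<20)&(S>100),135,30,195,85),.014,'dark')
rect(m,cl(win((S>120)|(V<80),0,72,105,180)),.003,'mat(clip)')
rect(m,win((V>215)&(S<45),238,150,263,185),.018,'house')
rect(m,cv2.morphologyEx(win(V<190,205,130,300,200).astype(np.uint8),2,np.ones((3,3))),.007,'tray')
for (u,v) in [(252,168),(222,150),(250,143),(245,187),(231,154),(231,170),(231,185)]: print((u,v),p[v,u],z['W'][v,u].round(3))
E
python3 t.py
```

```text
green ctr [608.5 -13.5] mean [607.3 -12.9] size [11.3 44.8] long dir 171.4 n 326
light ctr [467.1  65. ] mean [466.7  65. ] size [26.9 39.3] long dir 1.3 n 789
dark ctr [463.5 -73.5] mean [463.2 -73.3] size [38.8 50.8] long dir 80.3 n 1433
mat(clip) ctr [ 522.9 -259.4] mean [ 522.6 -254.6] size [107.2 129.1] long dir 90.7 n 7232
house ctr [606.7  13.4] mean [605.7  12.7] size [17.5 22.8] long dir 82.3 n 214
tray ctr [617.7   6.1] mean [615.8   4.2] size [ 81.5 119.1] long dir 82.3 n 3617
(252, 168) [228 230 232] [0.613 0.013 0.016]
(222, 150) [179 176 169] [ 0.585 -0.024  0.004]
(250, 143) [152 151 146] [0.581 0.015 0.005]
(245, 187) [84 82 80] [0.637 0.001 0.018]
(231, 154) [ 94 175 100] [ 0.588 -0.009  0.04 ]
(231, 170) [ 82 135  85] [ 0.608 -0.012  0.042]
(231, 185) [112 132 103] [ 0.627 -0.016  0.041]
```

Run:
```python
from h import *
plan([.6085,-.0135,.08],80.5); plan([.6085,-.0135,.04],80.5)
```

```text
d [ 0.0082 -0.0267  0.1565] r [ 0.0007 -0.0004  0.0304] rows 3.8 t 2.42 q7 1.45
d [ 0.0082 -0.0267  0.1965] r [ 0.0007 -0.0004  0.0304] rows 4.8 t 2.42 q7 1.45
```

move_arm(steps=[{"dx": 0.0082, "dy": -0.0267, "dz": 0.035, "rx": 0, "ry": 0, "rz": 0.0304, "gripper": -0.08}, {"dx": 0.0082, "dy": -0.0267, "dz": 0.07, "rx": 0, "ry": 0, "rz": 0.0304, "gripper": -0.08}, {"dx": 0.0082, "dy": -0.0267, "dz": 0.105, "rx": 0, "ry": 0, "rz": 0.0304, "gripper": -0.08}, {"dx": 0.0082, "dy": -0.0267, "dz": 0.14, "rx": 0, "ry": 0, "rz": 0.0304, "gripper": -0.08}, {"dx": 0.0082, "dy": -0.0267, "dz": 0.1565, "rx": 0, "ry": 0, "rz": 0.0304, "gripper": -0.08}])

```text
time_s: 2.83
tool_pos: [0.6063, -0.0142, 0.0759]
tcp_rot: [-0.002, 0.083, 0.997, -0.0]
contact_force: [-0.6, 0.4, -0.4]
width: 0.459
grasp_force: 0.0
```

move_arm(steps=[{"dx": 0, "dy": 0, "dz": 0.01, "rx": 0, "ry": 0, "rz": 0, "gripper": -0.08}, {"dx": 0, "dy": 0, "dz": 0.02, "rx": 0, "ry": 0, "rz": 0, "gripper": -0.08}, {"dx": 0, "dy": 0, "dz": 0.03, "rx": 0, "ry": 0, "rz": 0, "gripper": -0.08}, {"dx": 0, "dy": 0, "dz": 0.04, "rx": 0, "ry": 0, "rz": 0, "gripper": -0.08}, {"dx": 0, "dy": 0, "dz": 0.04, "rx": 0, "ry": 0, "rz": 0, "gripper": -0.08}])

```text
time_s: 3.25
tool_pos: [0.6083, -0.0155, 0.0388]
tcp_rot: [-0.001, 0.084, 0.996, -0.0]
contact_force: [-0.8, -0.3, -0.0]
width: 0.464
grasp_force: 0.0
```

move_arm(steps=[{"dx": 0, "dy": 0, "dz": 0, "rx": 0, "ry": 0, "rz": 0, "gripper": -0.08}])

```text
time_s: 3.33
tool_pos: [0.609, -0.0158, 0.0402]
tcp_rot: [-0.0, 0.084, 0.996, -0.0]
contact_force: [-0.9, -0.2, 0.4]
width: 0.463
grasp_force: 0.0
```

Run:
```python
from h import *
s=ctrl.observe(); print(s['tool_pos'],s['width'])
m,p,d=cam('side'); save('s1.png',cv2.resize(p[150:230,190:300],None,fx=6,fy=6),1)
plan([.6085,-.0135,.04],80.5)
```

```text
[ 0.60896326 -0.01575839  0.04016553] 0.46282129455981386
d [0.0012 0.0022 0.0006] r [ 0.0002  0.0008 -0.0025] rows 0.1 t 3.38 q7 1.53
```

View pics/s1.png

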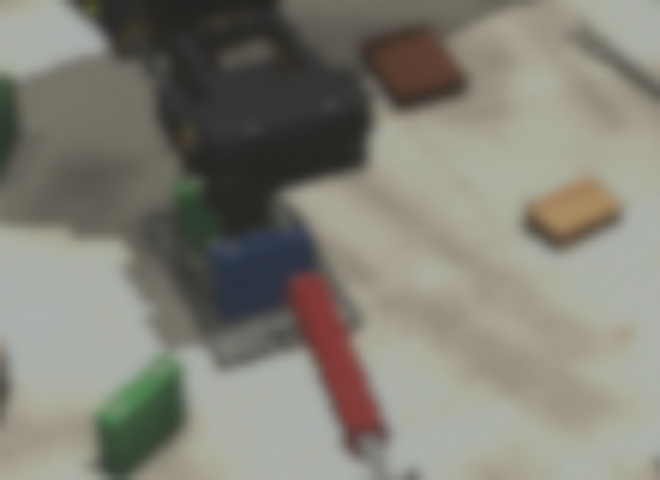

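The side crop shows the fingers astride the green block, clear of blue. Closing.

move_arm(steps=[{"dx": 0, "dy": 0.002, "dz": 0, "rx": 0, "ry": 0, "rz": 0, "gripper": -0.5}, {"dx": 0, "dy": 0.002, "dz": 0, "rx": 0, "ry": 0, "rz": 0, "gripper": -1}, {"dx": 0, "dy": 0.002, "dz": 0, "rx": 0, "ry": 0, "rz": 0, "gripper": -1}, {"dx": 0, "dy": 0.002, "dz": 0, "rx": 0, "ry": 0, "rz": 0, "gripper": -1}, {"dx": 0, "dy": 0.002, "dz": 0, "rx": 0, "ry": 0, "rz": 0, "gripper": -1}], force=15)

```text
time_s: 3.8
tool_pos: [0.6093, -0.0139, 0.0403]
tcp_rot: [0.0, 0.084, 0.996, 0.0]
contact_force: [0.9, 0.7, 0.4]
width: 0.167
grasp_force: 0.0
```

move_arm(steps=[{"dx": 0, "dy": 0, "dz": 0, "rx": 0, "ry": 0, "rz": 0, "gripper": -1}, {"dx": 0, "dy": 0, "dz": 0, "rx": 0, "ry": 0, "rz": 0, "gripper": -1}, {"dx": 0, "dy": 0, "dz": 0, "rx": 0, "ry": 0, "rz": 0, "gripper": -1}])

```text
time_s: 4.05
tool_pos: [0.6093, -0.0139, 0.0402]
tcp_rot: [0.0, 0.084, 0.996, 0.0]
contact_force: [-0.9, 0.1, 1.9]
width: 0.137
grasp_force: 15.0
```

move_arm(steps=[{"dx": 0, "dy": 0, "dz": -0.015, "rx": 0, "ry": 0, "rz": 0, "gripper": -1}, {"dx": 0, "dy": 0, "dz": -0.04, "rx": 0, "ry": 0, "rz": 0, "gripper": -1}, {"dx": 0, "dy": 0, "dz": -0.07, "rx": 0, "ry": 0, "rz": 0, "gripper": -1}, {"dx": 0, "dy": 0, "dz": -0.08, "rx": 0, "ry": 0, "rz": 0, "gripper": -1}, {"dx": 0, "dy": 0, "dz": -0.08, "rx": 0, "ry": 0, "rz": 0, "gripper": -1}])

```text
time_s: 4.47
tool_pos: [0.611, -0.014, 0.1232]
tcp_rot: [0.002, 0.084, 0.996, 0.001]
contact_force: [-0.1, -0.3, 0.5]
width: 0.138
grasp_force: 15.0
```

Run:
```python
from h import *
plan([.524,-.235,.12],80.5)
plan([.524,-.235,.04],80.5)
```

```text
d [ 0.0488 -0.2325  0.0026] r [ 0.0015  0.0048 -0.0026] rows 5.7 t 4.47 q7 1.49
d [ 0.0492 -0.2326  0.0826] r [ 0.0015  0.0048 -0.0026] rows 6.0 t 4.47 q7 1.49
```

move_arm(steps=[{"dx": 0.006, "dy": -0.03, "dz": 0, "rx": 0, "ry": 0, "rz": 0, "gripper": -1}, {"dx": 0.014, "dy": -0.065, "dz": 0, "rx": 0, "ry": 0, "rz": 0, "gripper": -1}, {"dx": 0.022, "dy": -0.1, "dz": 0, "rx": 0, "ry": 0, "rz": 0, "gripper": -1}, {"dx": 0.028, "dy": -0.135, "dz": 0, "rx": 0, "ry": 0, "rz": 0, "gripper": -1}, {"dx": 0.036, "dy": -0.17, "dz": 0, "rx": 0, "ry": 0, "rz": 0, "gripper": -1}])

```text
time_s: 4.88
tool_pos: [0.544, -0.1766, 0.1189]
tcp_rot: [-0.001, 0.084, 0.996, 0.0]
contact_force: [0.4, -1.1, 0.4]
width: 0.136
grasp_force: 15.0
```

move_arm(steps=[{"dx": 0.006, "dy": -0.03, "dz": 0, "rx": 0, "ry": 0, "rz": 0, "gripper": -1}, {"dx": 0.012, "dy": -0.055, "dz": 0, "rx": 0, "ry": 0, "rz": 0, "gripper": -1}, {"dx": 0.013, "dy": -0.0625, "dz": 0.02, "rx": 0, "ry": 0, "rz": 0, "gripper": -1}, {"dx": 0.013, "dy": -0.0625, "dz": 0.04, "rx": 0, "ry": 0, "rz": 0, "gripper": -1}, {"dx": 0.013, "dy": -0.0625, "dz": 0.06, "rx": 0, "ry": 0, "rz": 0, "gripper": -1}])

```text
time_s: 5.3
tool_pos: [0.521, -0.2358, 0.0585]
tcp_rot: [-0.0, 0.085, 0.996, -0.0]
contact_force: [1.0, 0.6, -1.0]
width: 0.134
grasp_force: 15.0
```

move_arm(steps=[{"dx": 0, "dy": 0, "dz": 0, "rx": 0, "ry": 0, "rz": 0, "gripper": -1}, {"dx": 0, "dy": 0, "dz": 0, "rx": 0, "ry": 0, "rz": 0, "gripper": -1}])

```text
time_s: 5.47
tool_pos: [0.5207, -0.2345, 0.0587]
tcp_rot: [-0.002, 0.084, 0.996, 0.0]
contact_force: [0.3, 0.2, -0.3]
width: 0.135
grasp_force: 15.0
```

Run:
```python
from h import *
plan([.524,-.235,.0395],80.5)
```

```text
d [-0.0034  0.0001  0.0192] r [-0.0001 -0.0034 -0.0026] rows 0.5 t 5.47 q7 1.93
```

Set it down, release and rise.

move_arm(steps=[{"dx": -0.003, "dy": 0, "dz": 0.008, "rx": 0, "ry": 0, "rz": 0, "gripper": -1}, {"dx": -0.003, "dy": 0, "dz": 0.014, "rx": 0, "ry": 0, "rz": 0, "gripper": -1}, {"dx": -0.003, "dy": 0, "dz": 0.018, "rx": 0, "ry": 0, "rz": 0, "gripper": -1}, {"dx": -0.003, "dy": 0, "dz": 0.0193, "rx": 0, "ry": 0, "rz": 0, "gripper": -1}, {"dx": -0.003, "dy": 0, "dz": 0.0193, "rx": 0, "ry": 0, "rz": 0, "gripper": -1}])

```text
time_s: 5.88
tool_pos: [0.5248, -0.2352, 0.0406]
tcp_rot: [-0.0, 0.084, 0.996, 0.0]
contact_force: [0.5, -0.9, 0.3]
width: 0.134
grasp_force: 15.0
```

move_arm(steps=[{"dx": 0, "dy": 0, "dz": 0, "rx": 0, "ry": 0, "rz": 0, "gripper": -1}, {"dx": 0, "dy": 0, "dz": 0, "rx": 0, "ry": 0, "rz": 0, "gripper": -0.6}, {"dx": 0, "dy": 0, "dz": 0, "rx": 0, "ry": 0, "rz": 0, "gripper": -0.3}, {"dx": 0, "dy": 0, "dz": 0, "rx": 0, "ry": 0, "rz": 0, "gripper": -0.08}, {"dx": 0, "dy": 0, "dz": 0, "rx": 0, "ry": 0, "rz": 0, "gripper": -0.08}])

```text
time_s: 6.3
tool_pos: [0.525, -0.2354, 0.041]
tcp_rot: [0.0, 0.084, 0.996, -0.0]
contact_force: [0.2, 0.6, 0.7]
width: 0.346
grasp_force: 0.0
```

move_arm(steps=[{"dx": 0, "dy": 0, "dz": -0.015, "rx": 0, "ry": 0, "rz": 0, "gripper": -0.08}, {"dx": 0, "dy": 0, "dz": -0.045, "rx": 0, "ry": 0, "rz": 0, "gripper": -0.08}, {"dx": 0, "dy": 0, "dz": -0.08, "rx": 0, "ry": 0, "rz": 0, "gripper": -0.08}, {"dx": 0, "dy": 0, "dz": -0.08, "rx": 0, "ry": 0, "rz": 0, "gripper": -0.08}])

```text
time_s: 6.63
tool_pos: [0.5279, -0.2371, 0.1269]
tcp_rot: [0.004, 0.084, 0.996, -0.001]
contact_force: [1.3, -1.5, 0.6]
width: 0.458
grasp_force: 0.0
```

Run:
```python
from h import *
plan([.6192,.035,.12],80.5)
plan([.6192,.035,.04],80.5)
```

```text
d [-0.0442  0.2836  0.0071] r [-0.0008  0.0084 -0.0031] rows 6.9 t 6.63 q7 1.9
d [-0.0436  0.2836  0.0871] r [-0.0008  0.0084 -0.0031] rows 7.2 t 6.63 q7 1.9
```

move_arm(steps=[{"dx": -0.005, "dy": 0.03, "dz": 0, "rx": 0, "ry": 0, "rz": 0, "gripper": -0.08}, {"dx": -0.011, "dy": 0.069, "dz": 0, "rx": 0, "ry": 0, "rz": 0, "gripper": -0.08}, {"dx": -0.017, "dy": 0.108, "dz": 0, "rx": 0, "ry": 0, "rz": 0, "gripper": -0.08}, {"dx": -0.023, "dy": 0.147, "dz": 0, "rx": 0, "ry": 0, "rz": 0, "gripper": -0.08}, {"dx": -0.03, "dy": 0.185, "dz": 0, "rx": 0, "ry": 0, "rz": 0, "gripper": -0.08}])

```text
time_s: 7.05
tool_pos: [0.5858, -0.056, 0.121]
tcp_rot: [0.0, 0.084, 0.996, 0.0]
contact_force: [0.9, -0.3, -0.9]
width: 0.457
grasp_force: 0.0
```

move_arm(steps=[{"dx": -0.006, "dy": 0.038, "dz": 0, "rx": 0, "ry": 0, "rz": 0, "gripper": -0.08}, {"dx": -0.012, "dy": 0.075, "dz": 0, "rx": 0, "ry": 0, "rz": 0, "gripper": -0.08}, {"dx": -0.015, "dy": 0.097, "dz": 0.005, "rx": 0, "ry": 0, "rz": 0, "gripper": -0.08}, {"dx": -0.015, "dy": 0.097, "dz": 0.03, "rx": 0, "ry": 0, "rz": 0, "gripper": -0.08}, {"dx": -0.015, "dy": 0.097, "dz": 0.04, "rx": 0, "ry": 0, "rz": 0, "gripper": -0.08}])

```text
time_s: 7.47
tool_pos: [0.6158, 0.0374, 0.0784]
tcp_rot: [-0.001, 0.082, 0.997, -0.0]
contact_force: [-1.4, -0.8, -1.5]
width: 0.461
grasp_force: 0.0
```

move_arm(steps=[{"dx": 0, "dy": 0, "dz": 0, "rx": 0, "ry": 0, "rz": 0, "gripper": -0.08}, {"dx": 0, "dy": 0, "dz": 0, "rx": 0, "ry": 0, "rz": 0, "gripper": -0.08}, {"dx": 0, "dy": 0, "dz": 0, "rx": 0, "ry": 0, "rz": 0, "gripper": -0.08}])

```text
time_s: 7.72
tool_pos: [0.6168, 0.0336, 0.0817]
tcp_rot: [0.0, 0.085, 0.996, -0.0]
contact_force: [0.2, 1.1, 0.2]
width: 0.458
grasp_force: 0.0
```

Run:
```python
from h import *
plan([.6192,.035,.04],80.5); print(ctrl.observe()['tool_pos'])
```

```text
d [-0.0021  0.0018  0.0417] r [-0.0002  0.0009 -0.0046] rows 1.0 t 7.72 q7 1.42
[0.61683522 0.03357492 0.0817093 ]
```

move_arm(steps=[{"dx": -0.002, "dy": 0.002, "dz": 0.01, "rx": 0, "ry": 0, "rz": 0, "gripper": -0.08}, {"dx": -0.002, "dy": 0.002, "dz": 0.025, "rx": 0, "ry": 0, "rz": 0, "gripper": -0.08}, {"dx": -0.002, "dy": 0.002, "dz": 0.037, "rx": 0, "ry": 0, "rz": 0, "gripper": -0.08}, {"dx": -0.002, "dy": 0.002, "dz": 0.0415, "rx": 0, "ry": 0, "rz": 0, "gripper": -0.08}, {"dx": -0.002, "dy": 0.002, "dz": 0.0415, "rx": 0, "ry": 0, "rz": 0, "gripper": -0.08}])

```text
time_s: 8.13
tool_pos: [0.6179, 0.0364, 0.0379]
tcp_rot: [-0.001, 0.084, 0.996, -0.0]
contact_force: [-0.0, 0.4, 0.6]
width: 0.46
grasp_force: 0.0
```

move_arm(steps=[{"dx": 0, "dy": 0, "dz": 0, "rx": 0, "ry": 0, "rz": 0, "gripper": -0.5}, {"dx": 0, "dy": 0, "dz": 0, "rx": 0, "ry": 0, "rz": 0, "gripper": -1}, {"dx": 0, "dy": 0, "dz": 0, "rx": 0, "ry": 0, "rz": 0, "gripper": -1}, {"dx": 0, "dy": 0, "dz": 0, "rx": 0, "ry": 0, "rz": 0, "gripper": -1}, {"dx": 0, "dy": 0, "dz": 0, "rx": 0, "ry": 0, "rz": 0, "gripper": -1}])

```text
time_s: 8.55
tool_pos: [0.619, 0.0368, 0.0397]
tcp_rot: [0.0, 0.084, 0.996, 0.0]
contact_force: [0.9, -0.6, -0.3]
width: 0.165
grasp_force: 0.2
```

move_arm(steps=[{"dx": 0, "dy": 0, "dz": 0, "rx": 0, "ry": 0, "rz": 0, "gripper": -1}, {"dx": 0, "dy": 0, "dz": 0, "rx": 0, "ry": 0, "rz": 0, "gripper": -1}, {"dx": 0, "dy": 0, "dz": 0, "rx": 0, "ry": 0, "rz": 0, "gripper": -1}])

```text
time_s: 8.8
tool_pos: [0.619, 0.0368, 0.0396]
tcp_rot: [0.0, 0.084, 0.996, 0.0]
contact_force: [0.0, -0.1, 3.6]
width: 0.137
grasp_force: 15.0
```

move_arm(steps=[{"dx": 0, "dy": 0, "dz": -0.015, "rx": 0, "ry": 0, "rz": 0, "gripper": -1}, {"dx": 0, "dy": 0, "dz": -0.04, "rx": 0, "ry": 0, "rz": 0, "gripper": -1}, {"dx": 0, "dy": 0, "dz": -0.07, "rx": 0, "ry": 0, "rz": 0, "gripper": -1}, {"dx": 0, "dy": 0, "dz": -0.08, "rx": 0, "ry": 0, "rz": 0, "gripper": -1}, {"dx": 0, "dy": 0, "dz": -0.08, "rx": 0, "ry": 0, "rz": 0, "gripper": -1}])

```text
time_s: 9.22
tool_pos: [0.6206, 0.0368, 0.1223]
tcp_rot: [0.002, 0.084, 0.996, 0.001]
contact_force: [0.7, -0.7, -0.6]
width: 0.136
grasp_force: 15.0
```

Run:
```python
from h import *
plan([.516,-.285,.12],80.5)
```

```text
d [ 0.0492 -0.3348  0.0014] r [ 0.0018  0.0047 -0.0025] rows 8.1 t 9.22 q7 1.41
```

move_arm(steps=[{"dx": 0.004, "dy": -0.03, "dz": 0, "rx": 0, "ry": 0, "rz": 0, "gripper": -1}, {"dx": 0.01, "dy": -0.065, "dz": 0, "rx": 0, "ry": 0, "rz": 0, "gripper": -1}, {"dx": 0.015, "dy": -0.1, "dz": 0, "rx": 0, "ry": 0, "rz": 0, "gripper": -1}, {"dx": 0.021, "dy": -0.14, "dz": 0, "rx": 0, "ry": 0, "rz": 0, "gripper": -1}, {"dx": 0.026, "dy": -0.18, "dz": 0, "rx": 0, "ry": 0, "rz": 0, "gripper": -1}])

```text
time_s: 9.63
tool_pos: [0.5615, -0.1372, 0.1178]
tcp_rot: [-0.001, 0.083, 0.997, 0.0]
contact_force: [1.3, -0.2, -0.1]
width: 0.138
grasp_force: 15.0
```

move_arm(steps=[{"dx": 0.006, "dy": -0.04, "dz": 0, "rx": 0, "ry": 0, "rz": 0, "gripper": -1}, {"dx": 0.012, "dy": -0.08, "dz": 0, "rx": 0, "ry": 0, "rz": 0, "gripper": -1}, {"dx": 0.018, "dy": -0.12, "dz": 0, "rx": 0, "ry": 0, "rz": 0, "gripper": -1}, {"dx": 0.022, "dy": -0.155, "dz": 0, "rx": 0, "ry": 0, "rz": 0, "gripper": -1}, {"dx": 0.022, "dy": -0.155, "dz": 0, "rx": 0, "ry": 0, "rz": 0, "gripper": -1}])

```text
time_s: 10.05
tool_pos: [0.5107, -0.2936, 0.1184]
tcp_rot: [-0.001, 0.089, 0.996, -0.002]
contact_force: [-1.0, -0.7, -0.4]
width: 0.136
grasp_force: 15.0
```

move_arm(steps=[{"dx": 0, "dy": 0, "dz": 0.02, "rx": 0, "ry": 0, "rz": 0, "gripper": -1}, {"dx": 0, "dy": 0, "dz": 0.045, "rx": 0, "ry": 0, "rz": 0, "gripper": -1}, {"dx": 0, "dy": 0, "dz": 0.06, "rx": 0, "ry": 0, "rz": 0, "gripper": -1}, {"dx": 0, "dy": 0, "dz": 0.06, "rx": 0, "ry": 0, "rz": 0, "gripper": -1}, {"dx": 0, "dy": 0, "dz": 0.06, "rx": 0, "ry": 0, "rz": 0, "gripper": -1}])

```text
time_s: 10.47
tool_pos: [0.5144, -0.2849, 0.0579]
tcp_rot: [-0.001, 0.084, 0.996, 0.0]
contact_force: [-0.0, 0.4, -0.3]
width: 0.138
grasp_force: 15.0
```

Run:
```python
from h import *
plan([.516,-.285,.0388],80.5)
```

```text
d [-0.0017  0.0002  0.0191] r [ 0.0001 -0.003  -0.0025] rows 0.5 t 10.47 q7 2.04
```

move_arm(steps=[{"dx": 0, "dy": 0, "dz": 0.008, "rx": 0, "ry": 0, "rz": 0, "gripper": -1}, {"dx": 0, "dy": 0, "dz": 0.015, "rx": 0, "ry": 0, "rz": 0, "gripper": -1}, {"dx": 0, "dy": 0, "dz": 0.0195, "rx": 0, "ry": 0, "rz": 0, "gripper": -1}, {"dx": 0, "dy": 0, "dz": 0.0202, "rx": 0, "ry": 0, "rz": 0, "gripper": -1}, {"dx": 0, "dy": 0, "dz": 0.0202, "rx": 0, "ry": 0, "rz": 0, "gripper": -1}])

```text
time_s: 10.88
tool_pos: [0.5154, -0.2854, 0.039]
tcp_rot: [-0.0, 0.084, 0.996, 0.0]
contact_force: [1.1, -0.0, -0.3]
width: 0.138
grasp_force: 15.0
```

move_arm(steps=[{"dx": 0, "dy": 0, "dz": 0, "rx": 0, "ry": 0, "rz": 0, "gripper": -1}, {"dx": 0, "dy": 0, "dz": 0, "rx": 0, "ry": 0, "rz": 0, "gripper": -0.6}, {"dx": 0, "dy": 0, "dz": 0, "rx": 0, "ry": 0, "rz": 0, "gripper": -0.3}, {"dx": 0, "dy": 0, "dz": 0, "rx": 0, "ry": 0, "rz": 0, "gripper": -0.08}, {"dx": 0, "dy": 0, "dz": 0, "rx": 0, "ry": 0, "rz": 0, "gripper": -0.08}])

```text
time_s: 11.3
tool_pos: [0.5155, -0.2855, 0.0392]
tcp_rot: [0.0, 0.084, 0.996, -0.0]
contact_force: [0.1, -0.4, 1.5]
width: 0.344
grasp_force: 0.0
```

move_arm(steps=[{"dx": 0, "dy": 0, "dz": -0.015, "rx": 0, "ry": 0, "rz": 0, "gripper": -0.08}, {"dx": 0, "dy": 0, "dz": -0.05, "rx": 0, "ry": 0, "rz": 0, "gripper": -0.08}, {"dx": 0, "dy": 0, "dz": -0.09, "rx": 0, "ry": 0, "rz": 0, "gripper": -0.08}, {"dx": 0, "dy": 0, "dz": -0.13, "rx": 0, "ry": 0, "rz": 0, "gripper": -0.08}, {"dx": 0, "dy": 0, "dz": -0.17, "rx": 0, "ry": 0, "rz": 0, "gripper": -0.08}])

```text
time_s: 11.72
tool_pos: [0.5149, -0.2855, 0.211]
tcp_rot: [-0.0, 0.084, 0.996, -0.0]
contact_force: [1.6, -1.1, 0.2]
width: 0.457
grasp_force: 0.0
```

Run:
```python
from h import *
print(ctrl.observe()['tool_pos']); plan([.61,-.06,.22],80.5)
```

```text
[ 0.51490492 -0.28550807  0.21098014]
d [-0.0559  0.2383 -0.0091] r [-0.0001 -0.0002 -0.0028] rows 5.9 t 11.72 q7 1.96
```

move_arm(steps=[{"dx": -0.008, "dy": 0.038, "dz": 0, "rx": 0, "ry": 0, "rz": 0, "gripper": 0.38}, {"dx": -0.016, "dy": 0.076, "dz": 0, "rx": 0, "ry": 0, "rz": 0, "gripper": 0.38}, {"dx": -0.024, "dy": 0.114, "dz": 0, "rx": 0, "ry": 0, "rz": 0, "gripper": 0.38}, {"dx": -0.032, "dy": 0.152, "dz": 0, "rx": 0, "ry": 0, "rz": 0, "gripper": 0.38}, {"dx": -0.04, "dy": 0.19, "dz": 0, "rx": 0, "ry": 0, "rz": 0, "gripper": 0.38}])

```text
time_s: 12.13
tool_pos: [0.587, -0.1031, 0.2094]
tcp_rot: [0.0, 0.084, 0.996, 0.0]
contact_force: [1.2, -0.6, -0.4]
width: 0.677
grasp_force: 0.0
```

move_arm(steps=[{"dx": -0.008, "dy": 0.038, "dz": 0, "rx": 0, "ry": 0, "rz": 0, "gripper": 0.38}, {"dx": -0.014, "dy": 0.068, "dz": 0, "rx": 0, "ry": 0, "rz": 0, "gripper": 0.38}, {"dx": -0.014, "dy": 0.068, "dz": 0, "rx": 0, "ry": 0, "rz": 0, "gripper": 0.38}, {"dx": -0.014, "dy": 0.068, "dz": 0, "rx": 0, "ry": 0, "rz": 0, "gripper": 0.38}, {"dx": -0.014, "dy": 0.068, "dz": 0, "rx": 0, "ry": 0, "rz": 0, "gripper": 0.38}])

```text
time_s: 12.55
tool_pos: [0.6116, -0.0409, 0.209]
tcp_rot: [-0.0, 0.084, 0.996, -0.0]
contact_force: [0.5, -0.1, 0.4]
width: 0.693
grasp_force: 0.0
```

Run:
```python
from h import *
print(ctrl.observe()['tool_pos'])
m,p,d=cam('wrist'); W=cloud(m,d); np.savez('wu.npz',p=p,d=d,W=W); save('wu.png',p,1.5)
print(K(m),m['cx'],m['cy'])
```

```text
[ 0.6116032  -0.04092271  0.20898118]
275.0331199394575 251.76323788288175 193.76139583824968
```

View pics/wu.png

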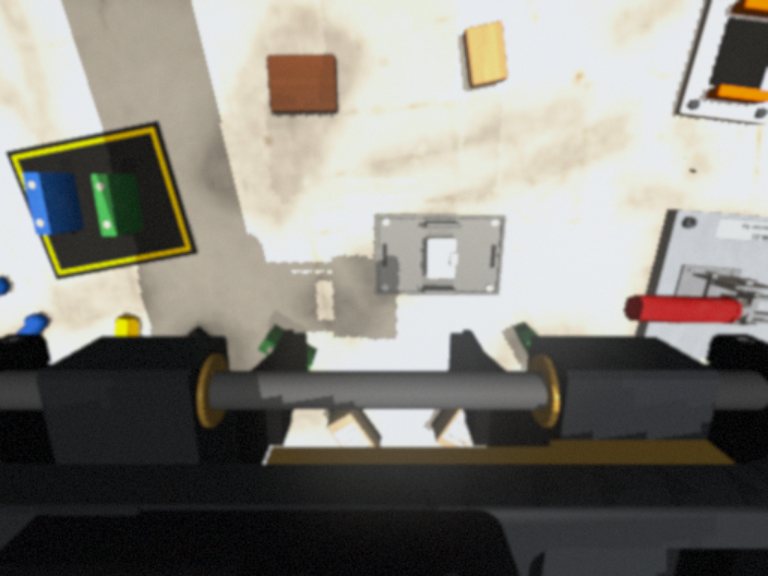

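The wrist view shows blue at (50,203) and green at (118,204) standing upright on the mat inside its border. The tray at (440,254) now holds only the housing at (441,258).

```bash
cat > t.py <<'E'
from h import *
m=ctrl.camera_model('wrist'); z=np.load('wu.npz'); p=z['p']; W=z['W']; h=cv2.cvtColor(p,cv2.COLOR_RGB2HSV); H,S,V=[h[...,i].astype(int) for i in range(3)]
cl=lambda a,k=5:cv2.morphologyEx(a.astype(np.uint8),3,np.ones((k,k)))
o=(H>8)&(H<24)&(S>90)&(V>120)
rect(m,win(o,300,5,350,65),.014,'light'); rect(m,win((H<20)&(S>100),170,30,230,80),.014,'dark')
rect(m,cl(win((S>120)|(V<80),0,75,135,190)),.003,'mat')
rect(m,cl(win((V>205)&(S<45),278,150,312,190)),.018,'house')
t=win(V<200,248,138,340,198)&~win(V<150,0,0,250,384)
q=W[138:198,248:340]; print('tray pts z .002-.03 rect')
k=win((W[...,2]>.0035)&(W[...,2]<.03),240,135,345,200); rect(m,cv2.morphologyEx(k.astype(np.uint8),2,np.ones((3,3))),.007,'tray')
hz=win((W[...,2]>.0125),278,150,312,190)
v,u=np.nonzero(hz); print('high in tray',[ (a[0],a[1]) for a in [W[hz].min(0).round(3)]],W[hz].max(0).round(3))
k2=win((W[...,2]>.0125)&(V>190),278,150,312,190); rect(m,k2,.018,'house2')
for (u,v) in [(290,172),(293,172),(300,172),(305,172),(293,160),(293,183),(270,172)]: print((u,v),p[v,u],W[v,u].round(3))
E
python3 t.py
```

```text
light ctr [467.   64.2] mean [465.7  62.8] size [27.  39.1] long dir 1.4 n 679
dark ctr [463.5 -74.4] mean [463.  -74.4] size [38.3 49.9] long dir 80.3 n 1651
mat ctr [ 522.6 -260.2] mean [ 520.4 -257.9] size [107.6 129.5] long dir 90.7 n 8608
house ctr [613.4  12. ] mean [612.8  11.6] size [23.8 33.4] long dir 172.1 n 504
tray pts z .002-.03 rect
tray ctr [613.9  11.6] mean [613.5  11.9] size [28.2 36.7] long dir 173.2 n 575
high in tray [(np.float64(0.583), np.float64(-0.002))] [0.63  0.029 0.024]
house2 ctr [613.1  12.1] mean [612.5  11.5] size [23.8 33. ] long dir 172.1 n 494
(290, 172) [231 234 237] [0.612 0.007 0.017]
(293, 172) [230 233 237] [0.613 0.011 0.016]
(300, 172) [219 220 220] [0.614 0.019 0.019]
(305, 172) [201 202 200] [0.619 0.028 0.002]
(293, 160) [227 232 235] [0.598 0.013 0.016]
(293, 183) [230 233 236] [0.627 0.009 0.017]
(270, 172) [178 175 168] [ 0.611 -0.017  0.003]
```

Run:
```python
from h import *
plan([.6134,.0118,.06],81.5)
```

```text
d [0.0072 0.0532 0.1491] r [-0.0007  0.     -0.0216] rows 3.8 t 12.6 q7 1.5
```

move_arm(steps=[{"dx": 0.0035, "dy": 0.026, "dz": 0.02, "rx": 0, "ry": 0, "rz": -0.0216, "gripper": 0.38}, {"dx": 0.0072, "dy": 0.0532, "dz": 0.045, "rx": 0, "ry": 0, "rz": -0.0216, "gripper": 0.38}, {"dx": 0.0072, "dy": 0.0532, "dz": 0.085, "rx": 0, "ry": 0, "rz": -0.0216, "gripper": 0.38}, {"dx": 0.0072, "dy": 0.0532, "dz": 0.12, "rx": 0, "ry": 0, "rz": -0.0216, "gripper": 0.38}, {"dx": 0.0072, "dy": 0.0532, "dz": 0.149, "rx": 0, "ry": 0, "rz": -0.0216, "gripper": 0.38}])

```text
time_s: 13.02
tool_pos: [0.6126, 0.0122, 0.058]
tcp_rot: [-0.0, 0.074, 0.997, -0.0]
contact_force: [0.4, -0.1, 0.1]
width: 0.69
grasp_force: 0.0
```

move_arm(steps=[{"dx": 0, "dy": 0, "dz": 0, "rx": 0, "ry": 0, "rz": 0, "gripper": 0.38}, {"dx": 0, "dy": 0, "dz": 0, "rx": 0, "ry": 0, "rz": 0, "gripper": 0.38}, {"dx": 0, "dy": 0, "dz": 0, "rx": 0, "ry": 0, "rz": 0, "gripper": 0.38}])

```text
time_s: 13.27
tool_pos: [0.6148, 0.0123, 0.0622]
tcp_rot: [0.001, 0.074, 0.997, 0.0]
contact_force: [0.5, -0.1, 0.1]
width: 0.686
grasp_force: 0.0
```

Run:
```python
from h import *
print(ctrl.observe()['tool_pos']);plan([.6134,.0118,.0205],81.5)
```

```text
[0.6147621  0.01226571 0.06215584]
d [ 0.0014 -0.0007  0.0417] r [ 0.0002  0.0023 -0.    ] rows 1.0 t 13.27 q7 1.48
```

move_arm(steps=[{"dx": 0.001, "dy": 0, "dz": 0.012, "rx": 0, "ry": 0, "rz": 0, "gripper": 0.38}, {"dx": 0.001, "dy": 0, "dz": 0.025, "rx": 0, "ry": 0, "rz": 0, "gripper": 0.38}, {"dx": 0.001, "dy": 0, "dz": 0.034, "rx": 0, "ry": 0, "rz": 0, "gripper": 0.38}, {"dx": 0.001, "dy": 0, "dz": 0.039, "rx": 0, "ry": 0, "rz": 0, "gripper": 0.38}, {"dx": 0.001, "dy": 0, "dz": 0.04, "rx": 0, "ry": 0, "rz": 0, "gripper": 0.38}])

```text
time_s: 13.68
tool_pos: [0.6118, 0.0136, 0.0187]
tcp_rot: [-0.001, 0.073, 0.997, -0.0]
contact_force: [0.3, -0.6, -1.1]
width: 0.689
grasp_force: 0.0
```

move_arm(steps=[{"dx": 0, "dy": 0, "dz": 0, "rx": 0, "ry": 0, "rz": 0, "gripper": 0}, {"dx": 0, "dy": 0, "dz": 0, "rx": 0, "ry": 0, "rz": 0, "gripper": -0.4}, {"dx": 0, "dy": 0, "dz": 0, "rx": 0, "ry": 0, "rz": 0, "gripper": -1}, {"dx": 0, "dy": 0, "dz": 0, "rx": 0, "ry": 0, "rz": 0, "gripper": -1}, {"dx": 0, "dy": 0, "dz": 0, "rx": 0, "ry": 0, "rz": 0, "gripper": -1}])

```text
time_s: 14.1
tool_pos: [0.6129, 0.0137, 0.0204]
tcp_rot: [0.0, 0.073, 0.997, 0.0]
contact_force: [-0.2, 0.6, 0.1]
width: 0.399
grasp_force: 0.0
```

move_arm(steps=[{"dx": 0, "dy": 0, "dz": 0, "rx": 0, "ry": 0, "rz": 0, "gripper": -1}, {"dx": 0, "dy": 0, "dz": 0, "rx": 0, "ry": 0, "rz": 0, "gripper": -1}, {"dx": 0, "dy": 0, "dz": 0, "rx": 0, "ry": 0, "rz": 0, "gripper": -1}, {"dx": 0, "dy": 0, "dz": 0, "rx": 0, "ry": 0, "rz": 0, "gripper": -1}])

```text
time_s: 14.43
tool_pos: [0.6128, 0.0136, 0.0202]
tcp_rot: [0.0, 0.073, 0.997, 0.0]
contact_force: [-0.7, 0.5, 2.6]
width: 0.271
grasp_force: 15.0
```

move_arm(steps=[{"dx": 0, "dy": 0, "dz": -0.01, "rx": 0, "ry": 0, "rz": 0, "gripper": -1}, {"dx": 0, "dy": 0, "dz": -0.04, "rx": 0, "ry": 0, "rz": 0, "gripper": -1}, {"dx": 0, "dy": 0, "dz": -0.08, "rx": 0, "ry": 0, "rz": 0, "gripper": -1}, {"dx": 0, "dy": 0, "dz": -0.11, "rx": 0, "ry": 0, "rz": 0, "gripper": -1}, {"dx": 0.01, "dy": 0.02, "dz": -0.13, "rx": 0, "ry": 0, "rz": 0, "gripper": -1}])

```text
time_s: 14.85
tool_pos: [0.6076, 0.0299, 0.1546]
tcp_rot: [0.003, 0.076, 0.997, -0.001]
contact_force: [1.1, -1.0, 0.1]
width: 0.269
grasp_force: 15.0
```

move_arm(steps=[{"dx": 0.02, "dy": 0.033, "dz": 0, "rx": 0, "ry": 0, "rz": 0, "gripper": -1}, {"dx": 0.04, "dy": 0.066, "dz": 0, "rx": 0, "ry": 0, "rz": 0, "gripper": -1}, {"dx": 0.06, "dy": 0.099, "dz": 0, "rx": 0, "ry": 0, "rz": 0, "gripper": -1}, {"dx": 0.08, "dy": 0.132, "dz": 0, "rx": 0, "ry": 0, "rz": 0, "gripper": -1}, {"dx": 0.1, "dy": 0.165, "dz": 0, "rx": 0, "ry": 0, "rz": 0, "gripper": -1}])

```text
time_s: 15.27
tool_pos: [0.53, 0.2142, 0.151]
tcp_rot: [0.0, 0.073, 0.997, 0.0]
contact_force: [-0.2, 1.7, -1.0]
width: 0.274
grasp_force: 15.0
```

move_arm(steps=[{"dx": 0.01, "dy": 0.02, "dz": 0, "rx": 0, "ry": 0, "rz": 0.07, "gripper": -1}, {"dx": 0.0165, "dy": 0.035, "dz": 0, "rx": 0, "ry": 0, "rz": 0.133, "gripper": -1}, {"dx": 0.0165, "dy": 0.035, "dz": 0, "rx": 0, "ry": 0, "rz": 0.133, "gripper": -1}, {"dx": 0.0165, "dy": 0.035, "dz": 0, "rx": 0, "ry": 0, "rz": 0.133, "gripper": -1}, {"dx": 0.0165, "dy": 0.035, "dz": 0, "rx": 0, "ry": 0, "rz": 0.133, "gripper": -1}])

```text
time_s: 15.68
tool_pos: [0.5201, 0.2486, 0.1504]
tcp_rot: [0.0, 0.139, 0.99, -0.0]
contact_force: [0.2, -0.3, -0.9]
width: 0.273
grasp_force: 15.0
```

Run:
```python
from h import *
s=ctrl.observe(); print(s['tool_pos'],s['width'],s['grasp_force'])
m,p,d=cam('wrist'); W=cloud(m,d); np.savez('wm.npz',p=p,d=d,W=W); save('wm.png',p,1.2)
h=cv2.cvtColor(p,cv2.COLOR_RGB2HSV); H,S,V=[h[...,i].astype(int) for i in range(3)]
o=((H>8)&(H<20)&(S>150)&(V>110)).astype(np.uint8)
n,l,st,c=cv2.connectedComponentsWithStats(o)
for i in range(1,n):
    if st[i,4]>80: print(c[i].round(),st[i]); rect(m,l==i,.022)
```

```text
[0.520133   0.2485758  0.15044777] 0.2731882722353593 14.999783635139465
[255. 138.] [237 135  38   8 245]
 ctr [470.6 266.7] mean [470.3 266.1] size [ 6.8 36.5] long dir 74.0 n 245
[255. 194.] [238 191  36   7 245]
 ctr [525.1 251.3] mean [525.  251.1] size [ 6.5 36.4] long dir 74.0 n 245
```

View pics/wm.png

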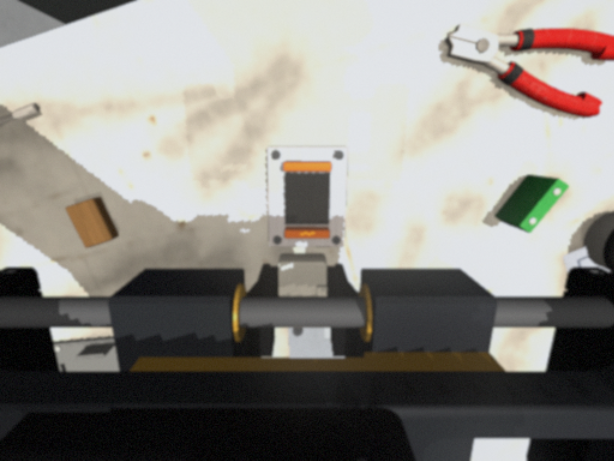

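The nest is at (307,200) between the orange stops at (306,166) and (306,233). The housing is held straight between the fingers at (302,280).

Run:
```python
from h import *
plan([.4978,.2595,.06],74.1)
```

```text
d [0.0248 0.0047 0.0903] r [-0.0004  0.0005 -0.0029] rows 2.2 t 15.73 q7 0.84
```

move_arm(steps=[{"dx": 0.013, "dy": 0.0025, "dz": 0.015, "rx": 0, "ry": 0, "rz": 0, "gripper": -1}, {"dx": 0.0248, "dy": 0.0047, "dz": 0.035, "rx": 0, "ry": 0, "rz": 0, "gripper": -1}, {"dx": 0.0248, "dy": 0.0047, "dz": 0.065, "rx": 0, "ry": 0, "rz": 0, "gripper": -1}, {"dx": 0.0248, "dy": 0.0047, "dz": 0.09, "rx": 0, "ry": 0, "rz": 0, "gripper": -1}, {"dx": 0.0248, "dy": 0.0047, "dz": 0.09, "rx": 0, "ry": 0, "rz": 0, "gripper": -1}])

```text
time_s: 16.15
tool_pos: [0.4948, 0.2582, 0.0558]
tcp_rot: [-0.002, 0.14, 0.99, -0.003]
contact_force: [-1.4, -0.2, -0.8]
width: 0.271
grasp_force: 15.0
```

move_arm(steps=[{"dx": 0, "dy": 0, "dz": 0, "rx": 0, "ry": 0, "rz": 0, "gripper": -1}, {"dx": 0, "dy": 0, "dz": 0, "rx": 0, "ry": 0, "rz": 0, "gripper": -1}])

```text
time_s: 16.32
tool_pos: [0.4983, 0.2606, 0.0615]
tcp_rot: [0.001, 0.14, 0.99, 0.0]
contact_force: [-0.2, 0.3, 0.2]
width: 0.274
grasp_force: 15.0
```

Run:
```python
from h import *
print(ctrl.observe()['tool_pos']);plan([.4978,.2595,.0267],74.1)
```

```text
[0.49832143 0.26058366 0.0615091 ]
d [ 0.0002 -0.0012  0.0348] r [ 0.0008  0.0011 -0.0034] rows 0.8 t 16.32 q7 0.82
```

move_arm(steps=[{"dx": 0, "dy": -0.001, "dz": 0.012, "rx": 0, "ry": 0, "rz": 0, "gripper": -1}, {"dx": 0, "dy": -0.001, "dz": 0.022, "rx": 0, "ry": 0, "rz": 0, "gripper": -1}, {"dx": 0, "dy": -0.001, "dz": 0.03, "rx": 0, "ry": 0, "rz": 0, "gripper": -1}, {"dx": 0, "dy": -0.001, "dz": 0.0338, "rx": 0, "ry": 0, "rz": 0, "gripper": -1}, {"dx": 0, "dy": -0.001, "dz": 0.0338, "rx": 0, "ry": 0, "rz": 0, "gripper": -1}])

```text
time_s: 16.73
tool_pos: [0.4966, 0.2599, 0.0255]
tcp_rot: [-0.0, 0.139, 0.99, -0.0]
contact_force: [1.0, 0.1, -0.7]
width: 0.27
grasp_force: 15.0
```

move_arm(steps=[{"dx": 0, "dy": 0, "dz": 0, "rx": 0, "ry": 0, "rz": 0, "gripper": -1}, {"dx": 0, "dy": 0, "dz": 0, "rx": 0, "ry": 0, "rz": 0, "gripper": -1}])

```text
time_s: 16.9
tool_pos: [0.4968, 0.2601, 0.0261]
tcp_rot: [-0.0, 0.139, 0.99, -0.0]
contact_force: [1.1, 0.0, -1.3]
width: 0.278
grasp_force: 15.0
```

move_arm(steps=[{"dx": 0, "dy": 0, "dz": 0, "rx": 0, "ry": 0, "rz": 0, "gripper": -0.3}, {"dx": 0, "dy": 0, "dz": 0, "rx": 0, "ry": 0, "rz": 0, "gripper": -0.1}, {"dx": 0, "dy": 0, "dz": 0, "rx": 0, "ry": 0, "rz": 0, "gripper": 0.1}, {"dx": 0, "dy": 0, "dz": 0, "rx": 0, "ry": 0, "rz": 0, "gripper": 0.1}, {"dx": 0, "dy": 0, "dz": 0, "rx": 0, "ry": 0, "rz": 0, "gripper": 0.1}])

```text
time_s: 17.32
tool_pos: [0.4968, 0.2602, 0.0263]
tcp_rot: [0.0, 0.139, 0.99, 0.0]
contact_force: [-0.2, 0.6, -0.8]
width: 0.524
grasp_force: 0.0
```

move_arm(steps=[{"dx": 0, "dy": 0, "dz": -0.01, "rx": 0, "ry": 0, "rz": 0, "gripper": 0.1}, {"dx": 0, "dy": 0, "dz": -0.04, "rx": 0, "ry": 0, "rz": 0, "gripper": 0.1}, {"dx": 0, "dy": 0, "dz": -0.08, "rx": 0, "ry": 0, "rz": 0, "gripper": 0.1}, {"dx": 0, "dy": 0, "dz": -0.12, "rx": 0, "ry": 0, "rz": 0, "gripper": 0.3}, {"dx": -0.02, "dy": 0, "dz": -0.13, "rx": 0, "ry": 0, "rz": 0, "gripper": 0.38}])

```text
time_s: 17.73
tool_pos: [0.5162, 0.2576, 0.1636]
tcp_rot: [0.002, 0.138, 0.99, 0.003]
contact_force: [2.9, 1.8, 0.9]
width: 0.629
grasp_force: 0.0
```

Run:
```python
from h import *
s=ctrl.observe(); print(s['tool_pos'])
m,p,d=cam('wrist'); save('wr.png',cv2.resize(p[80:260,150:370],None,fx=2.7,fy=2.7),1)
W=cloud(m,d); h=cv2.cvtColor(p,cv2.COLOR_RGB2HSV); H,S,V=[h[...,i].astype(int) for i in range(3)]
np.savez('wr.npz',p=p,W=W)
plan([.468,.065,.15],91.4)
```

```text
[0.51622398 0.25758114 0.16359718]
d [-0.0012 -0.1973  0.0121] r [ 0.0064  0.0085 -0.3043] rows 4.7 t 17.78 q7 0.83
```

View pics/wr.png

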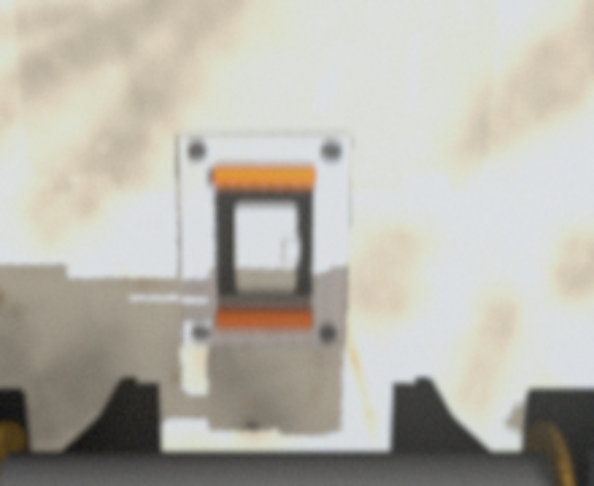

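The housing lies flat and centred between the stops, at crop pixel (265,245). Next is the light spacer.

move_arm(steps=[{"dx": 0, "dy": -0.039, "dz": 0, "rx": 0, "ry": 0, "rz": -0.06, "gripper": 0.38}, {"dx": 0, "dy": -0.078, "dz": 0, "rx": 0, "ry": 0, "rz": -0.12, "gripper": 0.38}, {"dx": 0, "dy": -0.117, "dz": 0, "rx": 0, "ry": 0, "rz": -0.18, "gripper": 0.38}, {"dx": 0, "dy": -0.156, "dz": 0, "rx": 0, "ry": 0, "rz": -0.24, "gripper": 0.38}, {"dx": 0, "dy": -0.195, "dz": 0, "rx": 0, "ry": 0, "rz": -0.304, "gripper": 0.38}])

```text
time_s: 18.2
tool_pos: [0.4614, 0.0654, 0.1567]
tcp_rot: [0.0, -0.014, 1.0, 0.0]
contact_force: [0.3, -0.5, 0.5]
width: 0.69
grasp_force: 0.0
```

move_arm(steps=[{"dx": 0, "dy": 0, "dz": 0.04, "rx": 0, "ry": 0, "rz": 0, "gripper": 0.38}, {"dx": 0, "dy": 0, "dz": 0.07, "rx": 0, "ry": 0, "rz": 0, "gripper": 0.38}, {"dx": 0, "dy": 0, "dz": 0.09, "rx": 0, "ry": 0, "rz": 0, "gripper": 0.38}, {"dx": 0, "dy": 0, "dz": 0.09, "rx": 0, "ry": 0, "rz": 0, "gripper": 0.38}, {"dx": 0, "dy": 0, "dz": 0.09, "rx": 0, "ry": 0, "rz": 0, "gripper": 0.38}])

```text
time_s: 18.62
tool_pos: [0.4618, 0.0669, 0.0664]
tcp_rot: [-0.001, -0.012, 1.0, -0.0]
contact_force: [0.4, 0.5, 0.1]
width: 0.689
grasp_force: 0.0
```

Run:
```python
from h import *
print(ctrl.observe()['tool_pos']);plan([.468,.0655,.0165],91.4)
```

```text
[0.46180476 0.06688044 0.06640038]
d [-0.0062 -0.0015  0.0499] r [-0.0008 -0.0016 -0.0003] rows 1.2 t 18.62 q7 1.42
```

move_arm(steps=[{"dx": -0.003, "dy": -0.0015, "dz": 0.015, "rx": 0, "ry": 0, "rz": 0, "gripper": 0.38}, {"dx": -0.006, "dy": -0.0015, "dz": 0.03, "rx": 0, "ry": 0, "rz": 0, "gripper": 0.38}, {"dx": -0.006, "dy": -0.0015, "dz": 0.042, "rx": 0, "ry": 0, "rz": 0, "gripper": 0.38}, {"dx": -0.006, "dy": -0.0015, "dz": 0.0485, "rx": 0, "ry": 0, "rz": 0, "gripper": 0.38}, {"dx": -0.006, "dy": -0.0015, "dz": 0.049, "rx": 0, "ry": 0, "rz": 0, "gripper": 0.38}])

```text
time_s: 19.03
tool_pos: [0.4685, 0.0661, 0.0176]
tcp_rot: [-0.0, -0.012, 1.0, -0.0]
contact_force: [-0.7, 0.0, -0.2]
width: 0.688
grasp_force: 0.0
```

move_arm(steps=[{"dx": 0, "dy": 0, "dz": 0, "rx": 0, "ry": 0, "rz": 0, "gripper": 0}, {"dx": 0, "dy": 0, "dz": 0, "rx": 0, "ry": 0, "rz": 0, "gripper": -0.3}, {"dx": 0, "dy": 0, "dz": 0, "rx": 0, "ry": 0, "rz": 0, "gripper": -1}, {"dx": 0, "dy": 0, "dz": 0, "rx": 0, "ry": 0, "rz": 0, "gripper": -1}, {"dx": 0, "dy": 0, "dz": 0, "rx": 0, "ry": 0, "rz": 0, "gripper": -1}])

```text
time_s: 19.45
tool_pos: [0.4685, 0.066, 0.0177]
tcp_rot: [0.0, -0.012, 1.0, 0.0]
contact_force: [0.2, -0.6, -1.1]
width: 0.392
grasp_force: 0.0
```

move_arm(steps=[{"dx": 0, "dy": 0, "dz": 0, "rx": 0, "ry": 0, "rz": 0, "gripper": -1}, {"dx": 0, "dy": 0, "dz": 0, "rx": 0, "ry": 0, "rz": 0, "gripper": -1}, {"dx": 0, "dy": 0, "dz": 0, "rx": 0, "ry": 0, "rz": 0, "gripper": -1}, {"dx": 0, "dy": 0, "dz": 0, "rx": 0, "ry": 0, "rz": 0, "gripper": -1}])

```text
time_s: 19.78
tool_pos: [0.4684, 0.0659, 0.0175]
tcp_rot: [0.0, -0.012, 1.0, 0.0]
contact_force: [-1.7, -0.2, 6.1]
width: 0.319
grasp_force: 15.0
```

move_arm(steps=[{"dx": 0, "dy": 0, "dz": -0.01, "rx": 0, "ry": 0, "rz": 0, "gripper": -1}, {"dx": 0, "dy": 0, "dz": -0.04, "rx": 0, "ry": 0, "rz": 0, "gripper": -1}, {"dx": 0, "dy": 0, "dz": -0.08, "rx": 0, "ry": 0, "rz": 0, "gripper": -1}, {"dx": 0, "dy": 0, "dz": -0.1, "rx": 0, "ry": 0, "rz": 0, "gripper": -1}, {"dx": 0, "dy": 0, "dz": -0.1, "rx": 0, "ry": 0, "rz": 0, "gripper": -1}])

```text
time_s: 20.2
tool_pos: [0.471, 0.0663, 0.1223]
tcp_rot: [0.003, -0.012, 1.0, 0.001]
contact_force: [0.3, 0.2, -1.0]
width: 0.323
grasp_force: 15.0
```

Run:
```python
from h import *
print(ctrl.observe()['tool_pos']);plan([.6138,.012,.12],80.3)
```

```text
[0.47099687 0.06631539 0.12231227]
d [-0.1414 -0.0577  0.0032] r [0.0031 0.0067 0.1932] rows 3.7 t 20.2 q7 1.39
```

move_arm(steps=[{"dx": -0.033, "dy": -0.013, "dz": 0, "rx": 0, "ry": 0, "rz": 0.05, "gripper": -1}, {"dx": -0.07, "dy": -0.028, "dz": 0, "rx": 0, "ry": 0, "rz": 0.1, "gripper": -1}, {"dx": -0.107, "dy": -0.044, "dz": 0, "rx": 0, "ry": 0, "rz": 0.15, "gripper": -1}, {"dx": -0.142, "dy": -0.0575, "dz": 0, "rx": 0, "ry": 0, "rz": 0.19, "gripper": -1}, {"dx": -0.142, "dy": -0.0575, "dz": 0, "rx": 0, "ry": 0, "rz": 0.19, "gripper": -1}])

```text
time_s: 20.62
tool_pos: [0.6161, 0.0084, 0.1163]
tcp_rot: [0.001, 0.085, 0.996, -0.002]
contact_force: [-2.1, 0.2, -0.6]
width: 0.318
grasp_force: 15.0
```

move_arm(steps=[{"dx": 0, "dy": 0, "dz": 0.03, "rx": 0, "ry": 0, "rz": 0, "gripper": -1}, {"dx": 0, "dy": 0, "dz": 0.05, "rx": 0, "ry": 0, "rz": 0, "gripper": -1}, {"dx": 0, "dy": 0, "dz": 0.05, "rx": 0, "ry": 0, "rz": 0, "gripper": -1}, {"dx": 0, "dy": 0, "dz": 0.05, "rx": 0, "ry": 0, "rz": 0, "gripper": -1}])

```text
time_s: 20.95
tool_pos: [0.6106, 0.0117, 0.0666]
tcp_rot: [-0.001, 0.083, 0.997, -0.0]
contact_force: [0.4, -0.8, -0.0]
width: 0.322
grasp_force: 15.0
```

Run:
```python
from h import *
print(ctrl.observe()['tool_pos']);plan([.6138,.012,.0216],80.5)
```

```text
[0.610609   0.01170401 0.06657828]
d [-0.0032  0.0009  0.045 ] r [-0.0012 -0.0026  0.0001] rows 1.1 t 20.95 q7 1.49
```

move_arm(steps=[{"dx": -0.0032, "dy": 0.001, "dz": 0.012, "rx": 0, "ry": 0, "rz": 0, "gripper": -1}, {"dx": -0.0032, "dy": 0.001, "dz": 0.025, "rx": 0, "ry": 0, "rz": 0, "gripper": -1}, {"dx": -0.0032, "dy": 0.001, "dz": 0.035, "rx": 0, "ry": 0, "rz": 0, "gripper": -1}, {"dx": -0.0032, "dy": 0.001, "dz": 0.042, "rx": 0, "ry": 0, "rz": 0, "gripper": -1}, {"dx": -0.0032, "dy": 0.001, "dz": 0.0435, "rx": 0, "ry": 0, "rz": 0, "gripper": -1}])

```text
time_s: 21.37
tool_pos: [0.6139, 0.0123, 0.022]
tcp_rot: [-0.001, 0.083, 0.997, -0.0]
contact_force: [-0.8, 0.2, -0.6]
width: 0.321
grasp_force: 15.0
```

move_arm(steps=[{"dx": 0, "dy": 0, "dz": 0, "rx": 0, "ry": 0, "rz": 0, "gripper": -1}, {"dx": 0, "dy": 0, "dz": 0, "rx": 0, "ry": 0, "rz": 0, "gripper": -1}, {"dx": 0, "dy": 0, "dz": 0, "rx": 0, "ry": 0, "rz": 0, "gripper": -1}])

```text
time_s: 21.62
tool_pos: [0.6153, 0.0122, 0.0243]
tcp_rot: [0.0, 0.083, 0.997, 0.0]
contact_force: [-1.0, -0.6, -0.5]
width: 0.319
grasp_force: 15.0
```

move_arm(steps=[{"dx": 0.001, "dy": 0, "dz": 0.0013, "rx": 0, "ry": 0, "rz": 0, "gripper": -1}, {"dx": 0.001, "dy": 0, "dz": 0.0024, "rx": 0, "ry": 0, "rz": 0, "gripper": -1}, {"dx": 0.001, "dy": 0, "dz": 0.0024, "rx": 0, "ry": 0, "rz": 0, "gripper": -1}, {"dx": 0.001, "dy": 0, "dz": 0.0024, "rx": 0, "ry": 0, "rz": 0, "gripper": -1}])

```text
time_s: 21.95
tool_pos: [0.6141, 0.0125, 0.0216]
tcp_rot: [0.0, 0.083, 0.997, 0.0]
contact_force: [-0.4, -1.1, 1.0]
width: 0.318
grasp_force: 15.0
```

move_arm(steps=[{"dx": 0, "dy": 0, "dz": 0, "rx": 0, "ry": 0, "rz": 0, "gripper": -0.2}, {"dx": 0, "dy": 0, "dz": 0, "rx": 0, "ry": 0, "rz": 0, "gripper": 0}, {"dx": 0, "dy": 0, "dz": 0, "rx": 0, "ry": 0, "rz": 0, "gripper": 0.1}, {"dx": 0, "dy": 0, "dz": 0, "rx": 0, "ry": 0, "rz": 0, "gripper": 0.1}, {"dx": 0, "dy": 0, "dz": 0, "rx": 0, "ry": 0, "rz": 0, "gripper": 0.1}])

```text
time_s: 22.37
tool_pos: [0.6139, 0.0125, 0.0213]
tcp_rot: [-0.0, 0.083, 0.997, -0.0]
contact_force: [0.9, -0.1, -0.3]
width: 0.537
grasp_force: 0.0
```

move_arm(steps=[{"dx": 0, "dy": 0, "dz": -0.01, "rx": 0, "ry": 0, "rz": 0, "gripper": 0.1}, {"dx": 0, "dy": 0, "dz": -0.04, "rx": 0, "ry": 0, "rz": 0, "gripper": 0.1}, {"dx": 0, "dy": 0, "dz": -0.08, "rx": 0, "ry": 0, "rz": 0, "gripper": 0.1}, {"dx": 0, "dy": 0, "dz": -0.12, "rx": 0, "ry": 0, "rz": 0, "gripper": 0.1}, {"dx": 0, "dy": 0, "dz": -0.16, "rx": 0, "ry": 0, "rz": 0, "gripper": -0.08}])

```text
time_s: 22.78
tool_pos: [0.6135, 0.0121, 0.1839]
tcp_rot: [0.0, 0.083, 0.997, -0.0]
contact_force: [1.4, 0.5, 0.4]
width: 0.525
grasp_force: 0.0
```

move_arm(steps=[{"dx": -0.005, "dy": -0.04, "dz": 0, "rx": 0, "ry": 0, "rz": 0, "gripper": -0.08}, {"dx": -0.005, "dy": -0.06, "dz": 0, "rx": 0, "ry": 0, "rz": 0, "gripper": -0.08}, {"dx": -0.005, "dy": -0.06, "dz": 0, "rx": 0, "ry": 0, "rz": 0, "gripper": -0.08}, {"dx": -0.005, "dy": -0.06, "dz": 0, "rx": 0, "ry": 0, "rz": 0, "gripper": -0.08}, {"dx": -0.005, "dy": -0.06, "dz": 0, "rx": 0, "ry": 0, "rz": 0, "gripper": -0.08}])

```text
time_s: 23.2
tool_pos: [0.609, -0.0468, 0.1816]
tcp_rot: [-0.0, 0.083, 0.997, 0.0]
contact_force: [1.1, 0.7, 0.1]
width: 0.466
grasp_force: 0.0
```

Run:
```python
from h import *
s=ctrl.observe(); print(s['tool_pos'])
m,p,d=cam('wrist'); W=cloud(m,d); np.savez('wv.npz',p=p,d=d,W=W); save('wv.png',p,1.5)
h=cv2.cvtColor(p,cv2.COLOR_RGB2HSV); H,S,V=[h[...,i].astype(int) for i in range(3)]
blobs(p,W,(45,80),90,60,zr=(.03,.05)); blobs(p,W,(95,120),90,60,zr=(.03,.05)); blobs(p,W,(8,24),90,110,zr=(.005,.03),amin=100)
plan([.524,-.236,.12],80.5)
```

```text
[ 0.60898785 -0.04676514  0.18162506]
 px [ 60. 140.] ctr [ 525.7 -235.4] size [13.6 45.9] ang 81.1 zmed 0.0396 mean [ 526.8 -234.4   39.1] n 579
 px [184. 242.] ctr [ 662.3 -136.1] size [11.4  7.1] ang 45.0 zmed 0.0358 mean [ 661.7 -134.8   35.1] n 66
 px [ 13. 137.] ctr [ 516.2 -285.3] size [13.9 45.7] ang 80.1 zmed 0.0391 mean [ 515.8 -282.5   37.6] n 772
 px [203.  50.] ctr [462.7 -74. ] size [50.5 37.6] ang 80.3 zmed 0.0128 mean [462.4 -74.1  12.8] n 1921
 px [302. 175.] ctr [611.   12.7] size [28.2 39.4] ang 80.3 zmed 0.0166 mean [610.3  12.1  16.6] n 755
 px [ 80. 225.] ctr [ 628.2 -266.2] size [21.5 11.3] ang 12.9 zmed 0.0112 mean [ 629.  -265.3   11.2] n 120
d [ 0.0528 -0.2012  0.0613] r [ 0.0005 -0.0004  0.0015] rows 5.2 t 23.25 q7 1.55
```

View pics/wv.png

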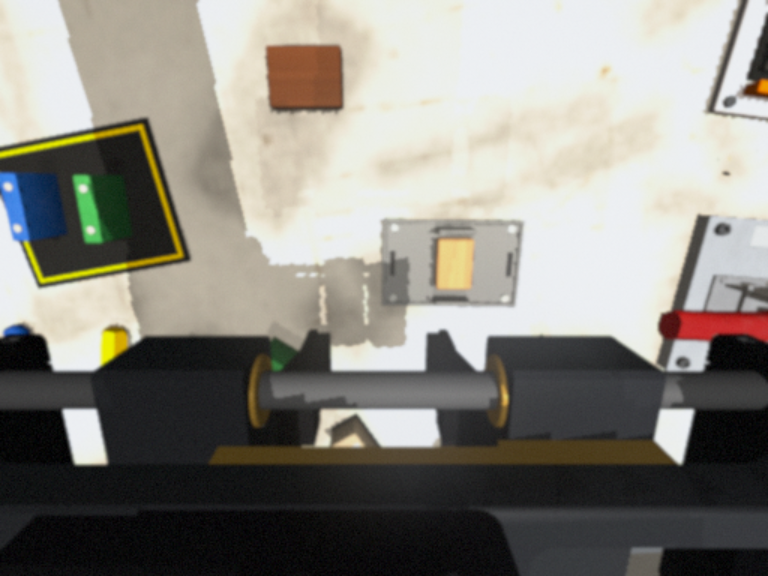

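The spacer sits in the middle bay between the cheeks at (455,262), with the blocks at (30,207) and (100,208) on the mat. I'll fix the tray frame from its corner screws, then fetch green.

Run:
```python
from h import *
m=ctrl.camera_model('wrist'); q=cast(m,np.array([[394,229],[511,228],[508,298],[391,298]])/1.5,.005)*1000
print(q.round(1),q.mean(0)); e=(q[1]+q[2]-q[0]-q[3])/2; print(np.degrees(np.arctan2(e[1],e[0])),np.linalg.norm(e))
for z0 in(.018,): 
    d=np.load('wv.npz'); h=cv2.cvtColor(d['p'],cv2.COLOR_RGB2HSV).astype(int); rect(m,win((h[...,0]>8)&(h[...,0]<24)&(h[...,1]>90)&(h[...,2]>110),280,150,330,205),z0,'spacer')
```

```text
[[578.4 -28. ]
 [592.5  62.2]
 [649.   55.3]
 [633.5 -39. ]] [613.34563439  12.60654097]
80.85523984050302 93.42320340610395
spacer ctr [610.3  12.6] mean [608.9  11.7] size [27.8 38.6] long dir 170.5 n 603
```

move_arm(steps=[{"dx": 0.01, "dy": -0.038, "dz": 0, "rx": 0, "ry": 0, "rz": 0, "gripper": -0.08}, {"dx": 0.02, "dy": -0.076, "dz": 0, "rx": 0, "ry": 0, "rz": 0, "gripper": -0.08}, {"dx": 0.03, "dy": -0.114, "dz": 0, "rx": 0, "ry": 0, "rz": 0, "gripper": -0.08}, {"dx": 0.04, "dy": -0.152, "dz": 0, "rx": 0, "ry": 0, "rz": 0, "gripper": -0.08}, {"dx": 0.05, "dy": -0.19, "dz": 0, "rx": 0, "ry": 0, "rz": 0, "gripper": -0.08}])

```text
time_s: 23.67
tool_pos: [0.5279, -0.2268, 0.1814]
tcp_rot: [-0.0, 0.082, 0.997, 0.0]
contact_force: [0.9, -0.6, -0.4]
width: 0.458
grasp_force: 0.0
```

move_arm(steps=[{"dx": 0.0025, "dy": -0.0112, "dz": 0.02, "rx": 0, "ry": 0, "rz": 0, "gripper": -0.08}, {"dx": 0.0025, "dy": -0.0112, "dz": 0.05, "rx": 0, "ry": 0, "rz": 0, "gripper": -0.08}, {"dx": 0.0025, "dy": -0.0112, "dz": 0.08, "rx": 0, "ry": 0, "rz": 0, "gripper": -0.08}, {"dx": 0.0025, "dy": -0.0112, "dz": 0.1, "rx": 0, "ry": 0, "rz": 0, "gripper": -0.08}, {"dx": 0.0025, "dy": -0.0112, "dz": 0.1, "rx": 0, "ry": 0, "rz": 0, "gripper": -0.08}])

```text
time_s: 24.08
tool_pos: [0.5219, -0.235, 0.0771]
tcp_rot: [-0.003, 0.082, 0.997, 0.001]
contact_force: [-1.2, 1.0, -0.3]
width: 0.459
grasp_force: 0.0
```

move_arm(steps=[{"dx": 0, "dy": 0, "dz": 0, "rx": 0, "ry": 0, "rz": 0, "gripper": -0.08}, {"dx": 0, "dy": 0, "dz": 0, "rx": 0, "ry": 0, "rz": 0, "gripper": -0.08}])

```text
time_s: 24.25
tool_pos: [0.5251, -0.2371, 0.0826]
tcp_rot: [0.001, 0.082, 0.997, -0.0]
contact_force: [0.2, -0.2, 0.4]
width: 0.459
grasp_force: 0.0
```

Run:
```python
from h import *
print(ctrl.observe()['tool_pos']);plan([.525,-.2354,.040],80.5)
```

```text
[ 0.52507285 -0.23712645  0.08264631]
d [0.0004 0.0017 0.0426] r [-0.0003  0.0013  0.0011] rows 1.0 t 24.25 q7 1.95
```

move_arm(steps=[{"dx": 0, "dy": 0.0015, "dz": 0.012, "rx": 0, "ry": 0, "rz": 0, "gripper": -0.08}, {"dx": 0, "dy": 0.0015, "dz": 0.028, "rx": 0, "ry": 0, "rz": 0, "gripper": -0.08}, {"dx": 0, "dy": 0.0015, "dz": 0.038, "rx": 0, "ry": 0, "rz": 0, "gripper": -0.08}, {"dx": 0, "dy": 0.0015, "dz": 0.0415, "rx": 0, "ry": 0, "rz": 0, "gripper": -0.08}, {"dx": 0, "dy": 0.0015, "dz": 0.0415, "rx": 0, "ry": 0, "rz": 0, "gripper": -0.08}])

```text
time_s: 24.67
tool_pos: [0.524, -0.2356, 0.0393]
tcp_rot: [-0.001, 0.083, 0.997, 0.0]
contact_force: [0.0, -0.5, 0.5]
width: 0.458
grasp_force: 0.0
```

move_arm(steps=[{"dx": 0, "dy": 0, "dz": 0, "rx": 0, "ry": 0, "rz": 0, "gripper": -0.5}, {"dx": 0, "dy": 0, "dz": 0, "rx": 0, "ry": 0, "rz": 0, "gripper": -1}, {"dx": 0, "dy": 0, "dz": 0, "rx": 0, "ry": 0, "rz": 0, "gripper": -1}, {"dx": 0, "dy": 0, "dz": 0, "rx": 0, "ry": 0, "rz": 0, "gripper": -1}, {"dx": 0, "dy": 0, "dz": 0, "rx": 0, "ry": 0, "rz": 0, "gripper": -1}])

```text
time_s: 25.08
tool_pos: [0.5245, -0.2359, 0.0403]
tcp_rot: [0.0, 0.083, 0.997, -0.0]
contact_force: [-0.4, 0.3, 0.2]
width: 0.165
grasp_force: 0.0
```

move_arm(steps=[{"dx": 0, "dy": 0, "dz": 0, "rx": 0, "ry": 0, "rz": 0, "gripper": -1}, {"dx": 0, "dy": 0, "dz": 0, "rx": 0, "ry": 0, "rz": 0, "gripper": -1}, {"dx": 0, "dy": 0, "dz": 0, "rx": 0, "ry": 0, "rz": 0, "gripper": -1}])

```text
time_s: 25.33
tool_pos: [0.5245, -0.2359, 0.0401]
tcp_rot: [0.0, 0.083, 0.997, -0.0]
contact_force: [-0.5, 0.2, 2.4]
width: 0.135
grasp_force: 15.0
```

move_arm(steps=[{"dx": 0, "dy": 0, "dz": -0.015, "rx": 0, "ry": 0, "rz": 0, "gripper": -1}, {"dx": 0, "dy": 0, "dz": -0.04, "rx": 0, "ry": 0, "rz": 0, "gripper": -1}, {"dx": 0, "dy": 0, "dz": -0.07, "rx": 0, "ry": 0, "rz": 0, "gripper": -1}, {"dx": 0, "dy": 0, "dz": -0.08, "rx": 0, "ry": 0, "rz": 0, "gripper": -1}, {"dx": 0, "dy": 0, "dz": -0.08, "rx": 0, "ry": 0, "rz": 0, "gripper": -1}])

```text
time_s: 25.75
tool_pos: [0.5259, -0.2366, 0.1226]
tcp_rot: [0.002, 0.083, 0.997, -0.0]
contact_force: [-0.6, -0.0, 0.5]
width: 0.138
grasp_force: 15.0
```

Run:
```python
from h import *
print(ctrl.observe()['tool_pos']);plan([.6093,-.0135,.12],80.7)
```

```text
[ 0.52587931 -0.23656209  0.12260158]
d [-0.0455  0.2338  0.0028] r [-0.0002  0.0047 -0.0034] rows 5.7 t 25.75 q7 1.92
```

move_arm(steps=[{"dx": -0.006, "dy": 0.03, "dz": 0, "rx": 0, "ry": 0, "rz": 0, "gripper": -1}, {"dx": -0.013, "dy": 0.067, "dz": 0, "rx": 0, "ry": 0, "rz": 0, "gripper": -1}, {"dx": -0.02, "dy": 0.104, "dz": 0, "rx": 0, "ry": 0, "rz": 0, "gripper": -1}, {"dx": -0.027, "dy": 0.141, "dz": 0, "rx": 0, "ry": 0, "rz": 0, "gripper": -1}, {"dx": -0.034, "dy": 0.175, "dz": 0, "rx": 0, "ry": 0, "rz": 0, "gripper": -1}])

```text
time_s: 26.17
tool_pos: [0.5864, -0.0663, 0.1185]
tcp_rot: [-0.001, 0.082, 0.997, 0.0]
contact_force: [1.3, -0.2, -0.8]
width: 0.137
grasp_force: 15.0
```

move_arm(steps=[{"dx": -0.006, "dy": 0.03, "dz": 0, "rx": 0, "ry": 0, "rz": 0, "gripper": -1}, {"dx": -0.0115, "dy": 0.058, "dz": 0, "rx": 0, "ry": 0, "rz": 0, "gripper": -1}, {"dx": -0.0115, "dy": 0.058, "dz": 0.02, "rx": 0, "ry": 0, "rz": 0, "gripper": -1}, {"dx": -0.0115, "dy": 0.058, "dz": 0.04, "rx": 0, "ry": 0, "rz": 0, "gripper": -1}, {"dx": -0.0115, "dy": 0.058, "dz": 0.045, "rx": 0, "ry": 0, "rz": 0, "gripper": -1}])

```text
time_s: 26.58
tool_pos: [0.6052, -0.0127, 0.0706]
tcp_rot: [-0.003, 0.082, 0.997, -0.001]
contact_force: [-0.7, -0.2, -0.3]
width: 0.14
grasp_force: 15.0
```

move_arm(steps=[{"dx": 0, "dy": 0, "dz": 0, "rx": 0, "ry": 0, "rz": 0, "gripper": -1}, {"dx": 0, "dy": 0, "dz": 0, "rx": 0, "ry": 0, "rz": 0, "gripper": -1}, {"dx": 0, "dy": 0, "dz": 0, "rx": 0, "ry": 0, "rz": 0, "gripper": -1}, {"dx": 0, "dy": 0, "dz": 0, "rx": 0, "ry": 0, "rz": 0, "gripper": -1}])

```text
time_s: 26.92
tool_pos: [0.6082, -0.0139, 0.0759]
tcp_rot: [0.001, 0.083, 0.997, 0.0]
contact_force: [0.5, 0.2, -0.0]
width: 0.132
grasp_force: 15.0
```

Run:
```python
from h import *
print(ctrl.observe()['tool_pos']);plan([.6093,-.0138,.0411],80.7)
```

```text
[ 0.60822924 -0.01393852  0.07593744]
d [-0.001   0.0003  0.0348] r [ 0.0005  0.0016 -0.004 ] rows 0.8 t 26.92 q7 1.54
```

move_arm(steps=[{"dx": -0.001, "dy": 0, "dz": 0.012, "rx": 0, "ry": 0, "rz": 0, "gripper": -1}, {"dx": -0.001, "dy": 0, "dz": 0.022, "rx": 0, "ry": 0, "rz": 0, "gripper": -1}, {"dx": -0.001, "dy": 0, "dz": 0.03, "rx": 0, "ry": 0, "rz": 0, "gripper": -1}, {"dx": -0.001, "dy": 0, "dz": 0.0335, "rx": 0, "ry": 0, "rz": 0, "gripper": -1}, {"dx": -0.001, "dy": 0, "dz": 0.0335, "rx": 0, "ry": 0, "rz": 0, "gripper": -1}])

```text
time_s: 27.33
tool_pos: [0.6081, -0.0138, 0.0403]
tcp_rot: [-0.001, 0.083, 0.997, -0.0]
contact_force: [-0.0, 0.1, -0.4]
width: 0.137
grasp_force: 15.0
```

move_arm(steps=[{"dx": 0, "dy": 0, "dz": 0, "rx": 0, "ry": 0, "rz": 0, "gripper": -1}, {"dx": 0, "dy": 0, "dz": 0, "rx": 0, "ry": 0, "rz": 0, "gripper": -1}, {"dx": 0, "dy": 0, "dz": 0, "rx": 0, "ry": 0, "rz": 0, "gripper": -1}])

```text
time_s: 27.58
tool_pos: [0.6085, -0.0137, 0.0411]
tcp_rot: [-0.0, 0.083, 0.997, -0.0]
contact_force: [0.7, -0.2, 0.6]
width: 0.136
grasp_force: 15.0
```

move_arm(steps=[{"dx": 0, "dy": 0, "dz": 0, "rx": 0, "ry": 0, "rz": 0, "gripper": -0.6}, {"dx": 0, "dy": 0, "dz": 0, "rx": 0, "ry": 0, "rz": 0, "gripper": -0.3}, {"dx": 0, "dy": 0, "dz": 0, "rx": 0, "ry": 0, "rz": 0, "gripper": -0.08}, {"dx": 0, "dy": 0, "dz": 0, "rx": 0, "ry": 0, "rz": 0, "gripper": -0.08}, {"dx": 0, "dy": 0, "dz": 0, "rx": 0, "ry": 0, "rz": 0, "gripper": -0.08}])

```text
time_s: 28.0
tool_pos: [0.6086, -0.0137, 0.0414]
tcp_rot: [0.0, 0.083, 0.997, 0.0]
contact_force: [-0.0, 0.1, -0.4]
width: 0.406
grasp_force: 0.0
```

move_arm(steps=[{"dx": 0, "dy": 0, "dz": -0.015, "rx": 0, "ry": 0, "rz": 0, "gripper": -0.08}, {"dx": 0, "dy": 0, "dz": -0.045, "rx": 0, "ry": 0, "rz": 0, "gripper": -0.08}, {"dx": 0, "dy": 0, "dz": -0.08, "rx": 0, "ry": 0, "rz": 0, "gripper": -0.08}, {"dx": 0, "dy": 0, "dz": -0.08, "rx": 0, "ry": 0, "rz": 0, "gripper": -0.08}, {"dx": 0, "dy": 0, "dz": -0.08, "rx": 0, "ry": 0, "rz": 0, "gripper": -0.08}])

```text
time_s: 28.42
tool_pos: [0.6101, -0.0137, 0.1237]
tcp_rot: [0.002, 0.083, 0.997, 0.001]
contact_force: [-0.7, -0.1, -0.2]
width: 0.462
grasp_force: 0.0
```

Run:
```python
from h import *
print(ctrl.observe()['tool_pos']);plan([.5155,-.2855,.12],80.5)
```

```text
[ 0.61008307 -0.01370755  0.12365092]
d [ 0.0485 -0.2837  0.003 ] r [0.0015 0.0041 0.0002] rows 6.9 t 28.42 q7 1.52
```

move_arm(steps=[{"dx": 0.006, "dy": -0.037, "dz": 0, "rx": 0, "ry": 0, "rz": 0, "gripper": -0.08}, {"dx": 0.012, "dy": -0.074, "dz": 0, "rx": 0, "ry": 0, "rz": 0, "gripper": -0.08}, {"dx": 0.018, "dy": -0.111, "dz": 0, "rx": 0, "ry": 0, "rz": 0, "gripper": -0.08}, {"dx": 0.025, "dy": -0.148, "dz": 0, "rx": 0, "ry": 0, "rz": 0, "gripper": -0.08}, {"dx": 0.031, "dy": -0.185, "dz": 0, "rx": 0, "ry": 0, "rz": 0, "gripper": -0.08}])

```text
time_s: 28.83
tool_pos: [0.546, -0.1923, 0.1203]
tcp_rot: [-0.001, 0.083, 0.997, 0.0]
contact_force: [0.9, -0.1, 0.1]
width: 0.459
grasp_force: 0.0
```

move_arm(steps=[{"dx": 0.006, "dy": -0.037, "dz": 0, "rx": 0, "ry": 0, "rz": 0, "gripper": -0.08}, {"dx": 0.012, "dy": -0.074, "dz": 0, "rx": 0, "ry": 0, "rz": 0, "gripper": -0.08}, {"dx": 0.0165, "dy": -0.0987, "dz": 0.01, "rx": 0, "ry": 0, "rz": 0, "gripper": -0.08}, {"dx": 0.0165, "dy": -0.0987, "dz": 0.03, "rx": 0, "ry": 0, "rz": 0, "gripper": -0.08}, {"dx": 0.0165, "dy": -0.0987, "dz": 0.04, "rx": 0, "ry": 0, "rz": 0, "gripper": -0.08}])

```text
time_s: 29.25
tool_pos: [0.5127, -0.2871, 0.0789]
tcp_rot: [-0.001, 0.085, 0.996, 0.0]
contact_force: [0.3, 1.4, -0.4]
width: 0.463
grasp_force: 0.0
```

move_arm(steps=[{"dx": 0, "dy": 0, "dz": 0, "rx": 0, "ry": 0, "rz": 0, "gripper": -0.08}, {"dx": 0, "dy": 0, "dz": 0, "rx": 0, "ry": 0, "rz": 0, "gripper": -0.08}, {"dx": 0, "dy": 0, "dz": 0, "rx": 0, "ry": 0, "rz": 0, "gripper": -0.08}])

```text
time_s: 29.5
tool_pos: [0.5157, -0.2846, 0.0816]
tcp_rot: [0.0, 0.082, 0.997, 0.0]
contact_force: [0.1, 0.1, 0.6]
width: 0.462
grasp_force: 0.0
```

Run:
```python
from h import *
print(ctrl.observe()['tool_pos']);plan([.5155,-.2855,.04],80.5)
```

```text
[ 0.51573299 -0.28459558  0.08163379]
d [ 0.0001 -0.0009  0.0416] r [0.0002 0.0001 0.0022] rows 1.0 t 29.5 q7 2.05
```

move_arm(steps=[{"dx": 0, "dy": -0.001, "dz": 0.012, "rx": 0, "ry": 0, "rz": 0, "gripper": -0.08}, {"dx": 0, "dy": -0.001, "dz": 0.028, "rx": 0, "ry": 0, "rz": 0, "gripper": -0.08}, {"dx": 0, "dy": -0.001, "dz": 0.037, "rx": 0, "ry": 0, "rz": 0, "gripper": -0.08}, {"dx": 0, "dy": -0.001, "dz": 0.0412, "rx": 0, "ry": 0, "rz": 0, "gripper": -0.08}, {"dx": 0, "dy": -0.001, "dz": 0.0412, "rx": 0, "ry": 0, "rz": 0, "gripper": -0.08}])

```text
time_s: 29.92
tool_pos: [0.5144, -0.2861, 0.0392]
tcp_rot: [-0.001, 0.082, 0.997, 0.0]
contact_force: [-0.5, -0.0, 0.2]
width: 0.462
grasp_force: 0.0
```

move_arm(steps=[{"dx": 0, "dy": 0, "dz": 0, "rx": 0, "ry": 0, "rz": 0, "gripper": -0.5}, {"dx": 0, "dy": 0, "dz": 0, "rx": 0, "ry": 0, "rz": 0, "gripper": -1}, {"dx": 0, "dy": 0, "dz": 0, "rx": 0, "ry": 0, "rz": 0, "gripper": -1}, {"dx": 0, "dy": 0, "dz": 0, "rx": 0, "ry": 0, "rz": 0, "gripper": -1}, {"dx": 0, "dy": 0, "dz": 0, "rx": 0, "ry": 0, "rz": 0, "gripper": -1}])

```text
time_s: 30.33
tool_pos: [0.515, -0.2868, 0.0406]
tcp_rot: [0.0, 0.083, 0.997, -0.0]
contact_force: [-0.5, 0.5, 1.0]
width: 0.169
grasp_force: 0.1
```

move_arm(steps=[{"dx": 0, "dy": 0, "dz": 0, "rx": 0, "ry": 0, "rz": 0, "gripper": -1}, {"dx": 0, "dy": 0, "dz": 0, "rx": 0, "ry": 0, "rz": 0, "gripper": -1}, {"dx": 0, "dy": 0, "dz": 0, "rx": 0, "ry": 0, "rz": 0, "gripper": -1}])

```text
time_s: 30.58
tool_pos: [0.515, -0.2867, 0.0404]
tcp_rot: [0.0, 0.083, 0.997, -0.0]
contact_force: [-0.6, 0.4, 3.1]
width: 0.137
grasp_force: 15.0
```

move_arm(steps=[{"dx": 0, "dy": 0, "dz": -0.015, "rx": 0, "ry": 0, "rz": 0, "gripper": -1}, {"dx": 0, "dy": 0, "dz": -0.04, "rx": 0, "ry": 0, "rz": 0, "gripper": -1}, {"dx": 0, "dy": 0, "dz": -0.07, "rx": 0, "ry": 0, "rz": 0, "gripper": -1}, {"dx": 0, "dy": 0, "dz": -0.1, "rx": 0, "ry": 0, "rz": 0, "gripper": -1}, {"dx": 0, "dy": 0, "dz": -0.1, "rx": 0, "ry": 0, "rz": 0, "gripper": -1}])

```text
time_s: 31.0
tool_pos: [0.5171, -0.2885, 0.1458]
tcp_rot: [0.004, 0.083, 0.997, -0.001]
contact_force: [1.2, -1.0, -0.5]
width: 0.135
grasp_force: 15.0
```

Run:
```python
from h import *
print(ctrl.observe()['tool_pos']);plan([.619,.0366,.14],80.7)
```

```text
[ 0.51714785 -0.28845234  0.1458088 ]
d [-0.0466  0.3374  0.0057] r [-0.0014  0.0076 -0.0039] rows 8.2 t 31.0 q7 2.02
```

move_arm(steps=[{"dx": -0.004, "dy": 0.03, "dz": 0, "rx": 0, "ry": 0, "rz": 0, "gripper": -1}, {"dx": -0.009, "dy": 0.067, "dz": 0, "rx": 0, "ry": 0, "rz": 0, "gripper": -1}, {"dx": -0.014, "dy": 0.104, "dz": 0, "rx": 0, "ry": 0, "rz": 0, "gripper": -1}, {"dx": -0.02, "dy": 0.142, "dz": 0, "rx": 0, "ry": 0, "rz": 0, "gripper": -1}, {"dx": -0.025, "dy": 0.18, "dz": 0, "rx": 0, "ry": 0, "rz": 0, "gripper": -1}])

```text
time_s: 31.42
tool_pos: [0.5694, -0.1116, 0.1401]
tcp_rot: [0.0, 0.083, 0.997, 0.0]
contact_force: [0.5, 0.1, -0.8]
width: 0.136
grasp_force: 15.0
```

move_arm(steps=[{"dx": -0.005, "dy": 0.038, "dz": 0, "rx": 0, "ry": 0, "rz": 0, "gripper": -1}, {"dx": -0.01, "dy": 0.076, "dz": 0, "rx": 0, "ry": 0, "rz": 0, "gripper": -1}, {"dx": -0.015, "dy": 0.114, "dz": 0, "rx": 0, "ry": 0, "rz": 0, "gripper": -1}, {"dx": -0.022, "dy": 0.15, "dz": 0, "rx": 0, "ry": 0, "rz": 0, "gripper": -1}, {"dx": -0.022, "dy": 0.156, "dz": 0, "rx": 0, "ry": 0, "rz": 0, "gripper": -1}])

```text
time_s: 31.83
tool_pos: [0.6178, 0.0457, 0.1395]
tcp_rot: [-0.0, 0.078, 0.997, 0.002]
contact_force: [-0.9, 0.9, 0.3]
width: 0.139
grasp_force: 15.0
```

move_arm(steps=[{"dx": 0, "dy": 0, "dz": 0, "rx": 0, "ry": 0, "rz": 0, "gripper": -1}, {"dx": 0, "dy": 0, "dz": 0.03, "rx": 0, "ry": 0, "rz": 0, "gripper": -1}, {"dx": 0, "dy": 0, "dz": 0.05, "rx": 0, "ry": 0, "rz": 0, "gripper": -1}, {"dx": 0, "dy": 0, "dz": 0.06, "rx": 0, "ry": 0, "rz": 0, "gripper": -1}, {"dx": 0, "dy": 0, "dz": 0.06, "rx": 0, "ry": 0, "rz": 0, "gripper": -1}])

```text
time_s: 32.25
tool_pos: [0.6147, 0.0354, 0.0778]
tcp_rot: [-0.002, 0.083, 0.997, -0.001]
contact_force: [-0.4, -0.2, 0.1]
width: 0.137
grasp_force: 15.0
```

move_arm(steps=[{"dx": 0, "dy": 0, "dz": 0, "rx": 0, "ry": 0, "rz": 0, "gripper": -1}, {"dx": 0, "dy": 0, "dz": 0, "rx": 0, "ry": 0, "rz": 0, "gripper": -1}])

```text
time_s: 32.42
tool_pos: [0.6173, 0.0363, 0.0815]
tcp_rot: [0.001, 0.083, 0.997, 0.0]
contact_force: [-0.6, 0.0, -0.3]
width: 0.139
grasp_force: 15.0
```

Run:
```python
from h import *
print(ctrl.observe()['tool_pos']);plan([.619,.0366,.0414],80.7)
```

```text
[0.61732114 0.0362555  0.08149392]
d [-0.0015  0.0006  0.0401] r [ 0.0003  0.0016 -0.0042] rows 1.0 t 32.42 q7 1.45
```

move_arm(steps=[{"dx": -0.0015, "dy": 0.0005, "dz": 0.012, "rx": 0, "ry": 0, "rz": 0, "gripper": -1}, {"dx": -0.0015, "dy": 0.0005, "dz": 0.025, "rx": 0, "ry": 0, "rz": 0, "gripper": -1}, {"dx": -0.0015, "dy": 0.0005, "dz": 0.035, "rx": 0, "ry": 0, "rz": 0, "gripper": -1}, {"dx": -0.0015, "dy": 0.0005, "dz": 0.0388, "rx": 0, "ry": 0, "rz": 0, "gripper": -1}, {"dx": -0.0015, "dy": 0.0005, "dz": 0.0388, "rx": 0, "ry": 0, "rz": 0, "gripper": -1}])

```text
time_s: 32.83
tool_pos: [0.6177, 0.0371, 0.0402]
tcp_rot: [-0.001, 0.083, 0.997, -0.0]
contact_force: [0.8, 0.0, 0.2]
width: 0.137
grasp_force: 15.0
```

move_arm(steps=[{"dx": 0, "dy": 0, "dz": 0, "rx": 0, "ry": 0, "rz": 0, "gripper": -1}, {"dx": 0, "dy": 0, "dz": 0, "rx": 0, "ry": 0, "rz": 0, "gripper": -1}, {"dx": 0, "dy": 0, "dz": 0, "rx": 0, "ry": 0, "rz": 0, "gripper": -1}])

```text
time_s: 33.08
tool_pos: [0.618, 0.0372, 0.0411]
tcp_rot: [-0.0, 0.083, 0.997, -0.0]
contact_force: [0.3, -0.2, -0.4]
width: 0.131
grasp_force: 15.0
```

Release, rise and go to the viewing spot for a last look.

move_arm(steps=[{"dx": 0, "dy": 0, "dz": 0, "rx": 0, "ry": 0, "rz": 0, "gripper": -0.6}, {"dx": 0, "dy": 0, "dz": 0, "rx": 0, "ry": 0, "rz": 0, "gripper": -0.3}, {"dx": 0, "dy": 0, "dz": 0, "rx": 0, "ry": 0, "rz": 0, "gripper": -0.08}, {"dx": 0, "dy": 0, "dz": 0, "rx": 0, "ry": 0, "rz": 0, "gripper": -0.08}, {"dx": 0, "dy": 0, "dz": 0, "rx": 0, "ry": 0, "rz": 0, "gripper": -0.08}])

```text
time_s: 33.5
tool_pos: [0.6181, 0.0372, 0.0414]
tcp_rot: [0.0, 0.083, 0.997, -0.0]
contact_force: [-0.1, 0.9, 0.9]
width: 0.408
grasp_force: 0.0
```

move_arm(steps=[{"dx": 0, "dy": 0, "dz": -0.015, "rx": 0, "ry": 0, "rz": 0, "gripper": -0.08}, {"dx": 0, "dy": 0, "dz": -0.05, "rx": 0, "ry": 0, "rz": 0, "gripper": -0.08}, {"dx": 0, "dy": 0, "dz": -0.09, "rx": 0, "ry": 0, "rz": 0, "gripper": -0.08}, {"dx": 0, "dy": 0, "dz": -0.13, "rx": 0, "ry": 0, "rz": 0, "gripper": -0.08}, {"dx": -0.005, "dy": 0.02, "dz": -0.15, "rx": 0, "ry": 0, "rz": 0, "gripper": -0.08}])

```text
time_s: 33.92
tool_pos: [0.6274, 0.0513, 0.197]
tcp_rot: [0.003, 0.086, 0.996, -0.0]
contact_force: [2.1, -2.2, 0.4]
width: 0.461
grasp_force: 0.0
```

move_arm(steps=[{"dx": 0, "dy": 0, "dz": 0, "rx": 0, "ry": 0, "rz": 0, "gripper": -0.08}, {"dx": 0, "dy": 0, "dz": 0, "rx": 0, "ry": 0, "rz": 0, "gripper": -0.08}, {"dx": 0, "dy": 0, "dz": 0, "rx": 0, "ry": 0, "rz": 0, "gripper": -0.08}])

```text
time_s: 34.17
tool_pos: [0.6258, 0.0558, 0.1905]
tcp_rot: [-0.001, 0.083, 0.997, -0.0]
contact_force: [-0.4, -0.8, -0.1]
width: 0.459
grasp_force: 0.0
```

Run:
```python
from h import *
print(ctrl.observe()['tool_pos'])
m,p,d=cam('wrist'); W=cloud(m,d); save('wz.png',p,1.5)
h=cv2.cvtColor(p,cv2.COLOR_RGB2HSV); H,S,V=[h[...,i].astype(int) for i in range(3)]
blobs(p,W,(45,85),80,60,zr=(.03,.05)); blobs(p,W,(95,120),90,60,zr=(.03,.05)); blobs(p,W,(8,24),90,110,zr=(.005,.03),amin=100)
```

```text
[0.62576429 0.05584785 0.19048106]
 px [188. 179.] ctr [608.5 -13.4] size [11.9 44.8] ang 80.4 zmed 0.0406 mean [607.6 -12.4  39.8] n 429
 px [279. 238.] ctr [695.9  76.3] size [ 8.5 19.7] ang 81.4 zmed 0.0365 mean [694.4  77.1  36.4] n 72
 px [234. 180.] ctr [618.   37.2] size [11.2 45.5] ang 79.9 zmed 0.0408 mean [616.1  37.8  40.6] n 380
 px [437.   2.] ctr [474.2 269.7] size [45.6  7.5] ang 84.3 zmed 0.0203 mean [473.9 269.5  20.1] n 181
 px [122.  51.] ctr [464.6 -61.5] size [24.8 37.4] ang 80.7 zmed 0.0128 mean [462.8 -58.6  12.8] n 686
 px [417.  61.] ctr [524.3 251. ] size [40.8 11.7] ang 74.3 zmed 0.0203 mean [525.9 249.9  19.4] n 365
 px [215. 174.] ctr [610.7  13.3] size [27.5 39.2] ang 80.5 zmed 0.0167 mean [610.3  13.6  16.6] n 760
 px [ 55. 301.] ctr [ 746.9 -234.5] size [24.1 12.4] ang 48.9 zmed 0.0177 mean [ 745.6 -234.    16.9] n 169
```

View pics/wz.png

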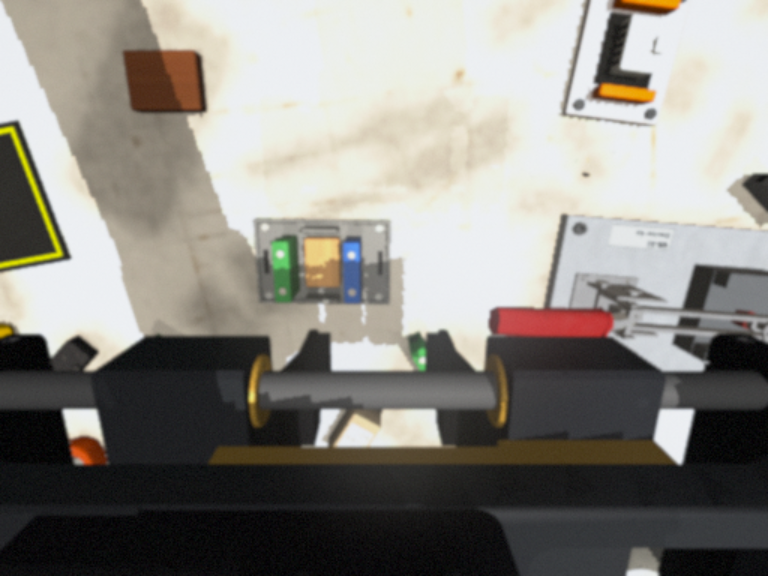

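The picture shows green at (284,270), the spacer at (322,262) and blue at (352,270) boxed in upright in the tray. The housing is in the nest at (640,50), and the dark spacer at (163,80) has not moved. Green measures within 0.2 mm and blue within 2 mm of where they started. Handing in.

```bash
python3 -c "
from h import *
print(ctrl.close_job())"
```

```text
the job is handed in; nothing more can be done
None
```

The job is done and handed in at about 34 s: the housing lies in the nest, the light spacer fills its bay, both blocks stand back in the tray (green within 0.2 mm, blue within about 2 mm of its start), and the dark spacer was left alone.

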